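# Uncover the clamp nut and find the socket that fits it

## Robot

A 7-joint arm with a two-finger parallel gripper is mounted at the origin on the work surface. World frame = base frame: x ahead of the robot, y to its left, z up, the work surface at z = 0. Lengths are in m, angles in degrees, forces in N, time in s.
With the tool pointing down it reaches from about 0.425 to 0.875 m from the base axis. Payload 4.7 kg.
Tool frame: the origin (TCP) lies on the centre line of the jaws, within the pads' length; the fingertips stand 11 mm ahead of it and the grasp point (between the pads) lies 8 mm behind it; z points along the fingers, y is the direction in which the jaws open and shut (so a half turn about z gives the same grasp; the last joint's range is limited). The gripper opens to 87 mm and grips with 3 to 60 N. Pads are 19 mm wide; open, the fingers measure 117 mm over their backs; the gripper's body (75 mm by 190 mm) begins 51 mm behind the grasp point.
Start: joints at [-72.072, 18.392, -4.016, 83.108, 1.295, 78.541, -3.26], TCP at [0.191, 0.621, 0.234] pointing down, gripper open.
Joint ranges: [-163.93, 163.93], [-17.29, 119.83], [-79.2, 71.16], [3.27, 140.29], [-89.18, 269.18], [5.43, 117.66], [-154.24, 154.24]. Speed limits (degrees/s): [147.25, 147.25, 180, 180, 180, 180, 180].

## Interface

Orientations are given as [roll, pitch, yaw] about the fixed x, y, z axes, in that order (R = Rz(yaw) Ry(pitch) Rx(roll)).
In Python, from cell import env gives the robot as it stands.
- The arm moves only by the tool servo_tool, never from a script. Its argument "moves" is text: rows parted by semicolons, each of 7 numbers parted by spaces: the shift along the tool's x, y, z as a fraction of full scale, then the turn, a rotation vector about the tool's x, y, z as a fraction of full scale, then the gripper's target within -1 to 1 (shut at 1, half-way at 0, fully open at -1). A call has 1 to 20 rows; each row shifts and turns the pose as measured when the row begins, along the tool's axes as they then stand; what a row does not reach is not made up. Full scale, the value 1, is 1000 mm for a shift and 0.5 rad for a turn. A row lasts 1/12 s, in which the tool goes at most 41.7 mm and 7.16 degrees, less where a joint would pass 70% of its speed; a pose out of reach is approached as far as the arm can. A call with a number of a shift or a turn outside -1 to 1 is refused whole. A call with a gripper value outside its range is refused whole. The fingers move at their own pace and stop on an object; "squeeze" is the grip in N (left out, the last holds). Time passes only in rows, so rows that do not move let the fingers close. It gives the time, the measured TCP pose, the force and the opening at its end, in the units of the state.
- env.get_obs(): the state, without advancing time (a new reading comes with each control period).
- env.read_camera(name): name is "side" or "top"; returns a dict with "img" (480x640x3 uint8, red, green, blue), "range_z" (480x640 float32, m along the optical axis (not along the pixel's ray), 0 where there is no reading), "mtx" (3x3 intrinsics, pixels), "k1" (the pictures are not rectified: a ray, as slopes to the right and down, at radius r is drawn at 1 + k1 r^2 times it, then the intrinsics apply), "T" (4x4, takes a point from camera to world coordinates). Camera axes: x right, y up, looking along -z (the intrinsics and any distortion apply to the point x, -y, -z); pixel columns grow to the right and rows downward; lengths in m; the calibration is good to about 2 mm. A picture is of the moment at which its call begins.
- env.sign_off(): hands the job in, once; it reports no verdict.
The state is a dict: "time_s": time; "qpos": joint angles; "joint_velocities": joint speeds; "effort": joint torques, N m; "tool_pos": TCP position; "tool_rot": TCP orientation; "force": force on the tool from outside, world axes, zero at the start; "wrist_torque": the same for the moment, N m; "grip_width": finger opening in m.
Only numpy, scipy, OpenCV 4.12 (cv2) and the standard library are available. Lean on these libraries where they do the work, as an engineer would, in place of code of your own. Each camera call takes 0.05 s, during which the arm holds its last target.

## Task

Lift the grey cover off the power module's clamp nut and hang it by its handle on the hook of the stand. Then try the two sockets from the black tray on the hex nut: one is too small and must end up standing upright in the tray, the other goes right down over the nut to the washer. Finish with the fitting socket still in your grip, fully seated and upright on the nut, and leave everything else on the bench where it is.

Things in the scene. Friction and masses are not known exactly. Their poses are not given: they have to be found in the camera images.
- cover_grip (a point): grey plastic cover, 120 g, loose over the nut on the module top: square cap 56 x 56 mm, 34 tall, 3 mm walls, open below, with a window-frame handle on top. Point: centre of the handle's grip bar, 95 mm above the cover's rim. The bar is 62 mm long (y), 12 thick (x: pinch it across x from above), 30 tall (80 to 110 mm above the rim). z is up at the start
- cover_window (a point): centre of the window under that grip bar, 57 mm above the cover's lower rim (38 mm under cover_grip), same axes. The window is open along x, 46 mm wide (y) and 46 mm tall (34 to 80 mm above the rim)
- hook_seat (a point): where a handle hangs: top of the steel hook's level arm, half-way along it, 164 mm above the bench. The hook points along its -x, z up. The arm is an 8 mm round bar: it runs 42 mm along +x from this point to an upright post that ends at the arm's height, and 36 mm along -x, where it turns up; the tip ends 46 mm out along -x, 14 mm higher than this point
- hook: the fixed hook stand; origin on the bench under its 8 mm post, same axes as hook_seat. Foot 100 x 100 x 10 mm
- module: the fixed power module: aluminium finned block 120 (x) x 100 (y) mm, flat top 45 mm above the bench, a 14 mm wide strip of parts 6 mm high along each x edge; origin under its centre
- nut_seat (a point): nut axis at the top of its washer (34 dia, 3 thick; 48 mm above the bench), mid module; z up, x normal to a nut flat. The fixed hex nut stands on it: 19 mm across flats, 12 tall, top 4 mm bevelled. A fitting socket, flats in line, has 1 mm play each side and goes down till its bottom rests on this face; the other is too small and stops 8 mm or more higher
- tray: fixed black open tray 200 (x) x 100 (y) mm, inner floor 4 mm above the bench, rim 12 mm high; origin under its centre. The two sockets stand in it side by side along x, about 90 mm apart, in either order
- socket_a (a point): one of two plain steel sockets, alike outside: upright hex prism, 30 mm across flats, 55 mm tall, 180 g, dark square on its closed top. Point at its centre, 27.5 mm above its bottom; z up its axis, x normal to one of the six outer flats. The hex opening in the bottom is 25 mm deep, its flats parallel to the outer flats; its unknown size differs between the two
- socket_b (a point): one of two plain steel sockets, alike outside: upright hex prism, 30 mm across flats, 55 mm tall, 180 g, dark square on its closed top. Point at its centre, 27.5 mm above its bottom; z up its axis, x normal to one of the six outer flats. The hex opening in the bottom is 25 mm deep, its flats parallel to the outer flats; its unknown size differs between the two
- flux_mid (a point): bystander, leave it alone: small bottle, 30 dia x 60 tall, standing; point at its centre
- reel_mid (a point): bystander, leave it alone: aluminium solder reel, 56 dia x 40 tall, on its flange; point at its centre
- board_mid (a point): bystander, leave it alone: small green circuit board 80 x 55 lying flat; point at its centre
- driver_grip (a point): bystander, leave it alone: screwdriver 170 long lying flat; point in its handle
- jar_mid (a point): bystander, leave it alone: small pale jar 44 dia x 45 tall; point at its centre
- cleaner_mid (a point): bystander, leave it alone: dark soldering-tip cleaner pot 68 dia, 52 tall; point at its centre
There are look-alikes about, which are no part of the job. Leave any purple or yellow look-alike of the part that bears socket_b alone.

How it is judged:
By the outcome, as a careful person would: the job done as asked, in the order asked, and still so for the second after the job is handed in, while the arm keeps its last pose, push and grip.
It also fails if it takes over 64 s, if anything falls off the work surface, if the arm or the gripper's body presses on something with over 40 N, if the wrist force passes 120 N, or if a joint passes its speed limit or range.

## Working session

There is one attempt and no reset: what is moved stays moved. The work goes in short steps, Python scripts to look and compute and a tool call to move; the robot and the scene stay as the last step left them, time stands still between calls to the robot, and variables do not carry over. Pictures are saved under pics/ and viewed, and the job is handed in when it is done.

Besides the shell and the picture viewer there is one more tool, called after "Call:" as name(argument=value, ...) on one line, values as JSON. servo_tool: Moves the arm, as the interface text tells. Its arguments: {"type":"object","properties":{"moves":{"type":"string"},"squeeze":{"type":"number"}},"required":["moves"]}

```bash
ls; mkdir -p pics
python3 - <<'E'
from cell import env
import cv2,numpy as np
print(env.get_obs())
for n in("side","top"):
    c=env.read_camera(n); cv2.imwrite(f"pics/{n}0.png",c["img"][:,:,::-1]); np.savez(f"{n}0.npz",**c)
    print(n,c["mtx"],c["k1"],c["T"])
E
```

```text
pics
{'time_s': 0.0, 'qpos': array([-72.07293055,  18.43762298,  -4.01811165,  83.17316588,
         1.29476901,  78.53972484,  -3.26100527]), 'joint_velocities': array([ 0.00033184,  0.00994212,  0.02926053, -0.07763379,  0.02830734,
        0.01110923, -0.00992891]), 'effort': array([-2.23014190e-04, -4.91287494e+01, -4.03892007e-01, -3.12529421e+01,
       -6.38487772e-02,  4.39742999e-02,  1.68816932e-04]), 'tool_pos': array([0.19120227, 0.62070495, 0.23249333]), 'tool_rot': array([-1.79894724e+02,  4.59230047e-03,  1.62884043e+02]), 'force': array([-1.01883832, -0.25689667, -1.04872872]), 'wrist_torque': array([ 0.0151263 , -0.02533865, -0.00192849]), 'grip_width': 0.08681117147821968}
side [[439.06444224   0.         317.6258963 ]
 [  0.         439.06444224 241.2014403 ]
 [  0.           0.           1.        ]] -0.03996713367203578 [[ 0.80065315  0.31506289 -0.50959779  0.05591707]
 [-0.59897102  0.40144996 -0.69287202 -0.66199751]
 [-0.01372025  0.85998448  0.51013572  0.62220367]
 [ 0.          0.          0.          1.        ]]
top [[436.18279677   0.         323.33622193]
 [  0.         436.18279677 240.86202921]
 [  0.           0.           1.        ]] -0.07244804954766902 [[-1.01152153e-02  9.81286516e-01 -1.92287431e-01  3.73462499e-01]
 [-9.99946255e-01 -1.03636620e-02 -2.86290827e-04 -3.61998411e-03]
 [-2.27373526e-03  1.92274200e-01  9.81338607e-01  1.17122562e+00]
 [ 0.00000000e+00  0.00000000e+00  0.00000000e+00  1.00000000e+00]]
```

View pics/top0.png

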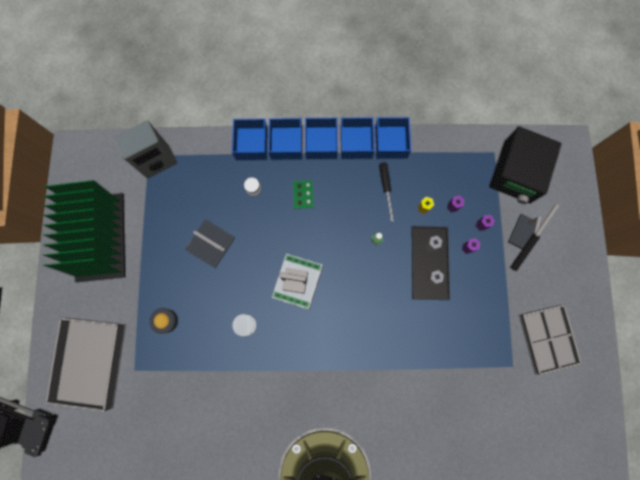

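View pics/side0.png

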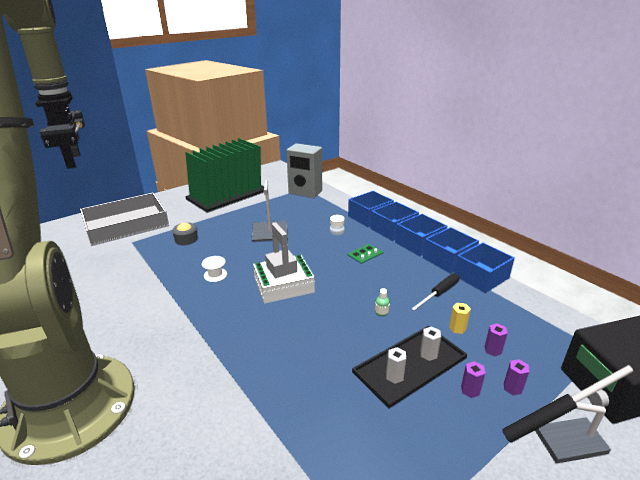

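Both views show the scene. Top-view pixels: module and cover (297,280), hook stand (210,243), tray (430,263) with sockets at (436,242) and (437,277). The look-alikes are purple (458,202), (487,222), (473,245) and yellow (427,204). I'll crop closer next.

```bash
cat > h.py <<'E'
import cv2,numpy as np
def load(n,t="0"): 
    c=dict(np.load(f"{n}{t}.npz")); return c
def snap(n,t):
    from cell import env
    c=env.read_camera(n); np.savez(f"{n}{t}.npz",**c); return c
def rays(c,px):
    px=np.asarray(px,float).reshape(-1,1,2)
    k=np.array([float(c["k1"]),0,0,0,0])
    s=cv2.undistortPoints(px,c["mtx"],k).reshape(-1,2)
    d=np.c_[s[:,0],-s[:,1],-np.ones(len(s))]
    return c["T"][:3,3],d@c["T"][:3,:3].T
def onz(c,px,z):
    o,d=rays(c,px); return o+d*((z-o[2])/d[:,2])[:,None]
def proj(c,P):
    P=np.atleast_2d(P); R=c["T"][:3,:3]; q=(P-c["T"][:3,3])@R
    q=np.c_[q[:,0],-q[:,1],-q[:,2]]
    return cv2.projectPoints(q.reshape(-1,1,3),np.zeros(3),np.zeros(3),c["mtx"],np.array([float(c["k1"]),0,0,0,0]))[0].reshape(-1,2)
def cloud(c):
    z=c["range_z"]; v,u=np.mgrid[:480,:640]; o,d=rays(c,np.c_[u.ravel(),v.ravel()])
    return (o+d*z.reshape(-1,1)).reshape(480,640,3)
def tri(c1,p1,c2,p2):
    o1,d1=rays(c1,[p1]);o2,d2=rays(c2,[p2]);d1=d1[0];d2=d2[0]
    A=np.c_[d1,-d2]; t=np.linalg.lstsq(A,o2-o1,rcond=None)[0]
    a=o1+d1*t[0];b=o2+d2*t[1]; return (a+b)/2,np.linalg.norm(a-b)
def crop(c,x0,y0,x1,y1,s,fn):
    cv2.imwrite(fn,cv2.resize(c["img"][y0:y1,x0:x1,::-1],None,fx=s,fy=s,interpolation=cv2.INTER_CUBIC))
E
python3 - <<'E'
from h import *
t=load("top");s=load("side")
crop(t,180,210,340,330,5,"pics/t_mod.png")
crop(t,400,190,500,310,5,"pics/t_tray.png")
crop(s,240,170,340,310,4,"pics/s_mod.png")
P=cloud(t)
for p in [(297,280),(210,243),(430,260),(436,242),(437,277),(300,265),(290,273),(378,238)]:
    print(p,P[p[1],p[0]].round(4))
E
```

```text
(297, 280) [0.4819 0.0602 0.1383]
(210, 243) [0.5688 0.265  0.1624]
(430, 260) [ 0.5456 -0.2913  0.0076]
(436, 242) [ 0.5849 -0.2965  0.0611]
(437, 277) [ 0.4937 -0.2943  0.059 ]
(300, 265) [0.5308 0.0581 0.0448]
(290, 273) [0.5058 0.0814 0.0796]
(378, 238) [ 0.598  -0.146   0.0566]
```

Run:
```python
import cv2,numpy as np
a=cv2.imread("pics/t_mod.png");b=cv2.imread("pics/s_mod.png");c=cv2.imread("pics/t_tray.png")
print(a.shape,b.shape,c.shape)
```

```text
(600, 800, 3) (560, 400, 3) (600, 500, 3)
```

View pics/t_mod.png

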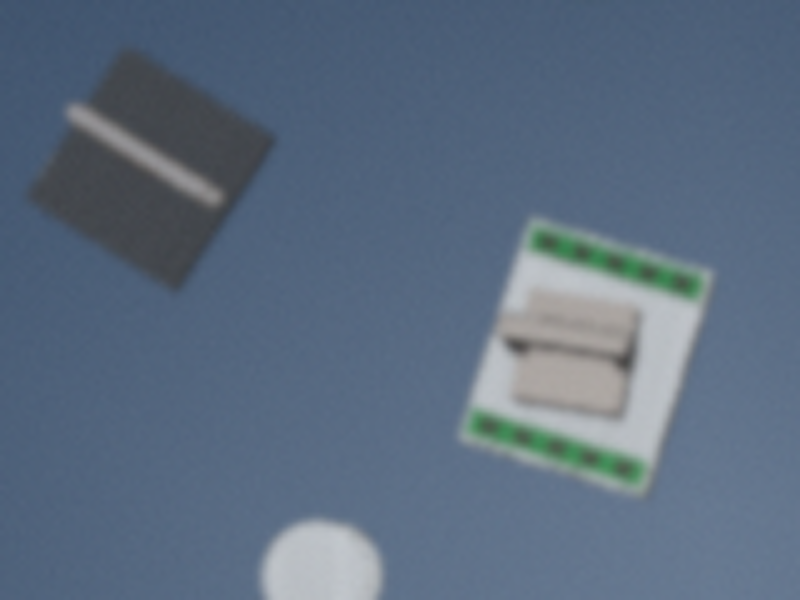

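View pics/s_mod.png

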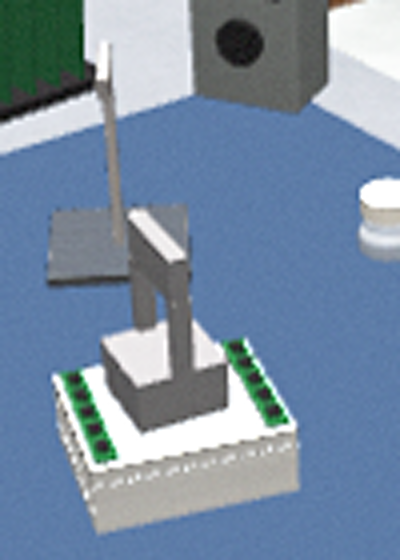

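View pics/t_tray.png

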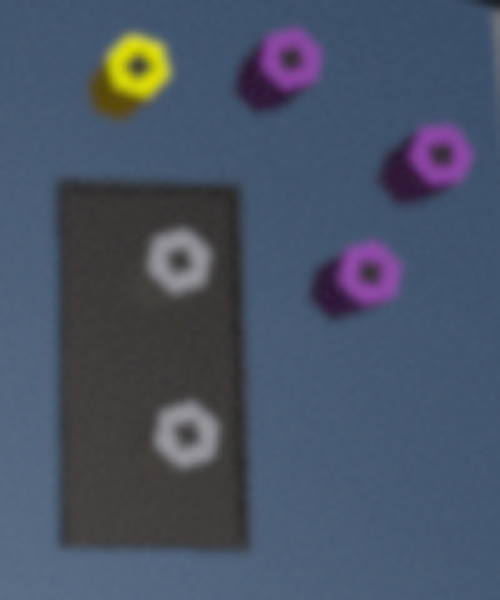

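Run:
```python
from h import *
for n in("top","side"):
    c=load(n);P=cloud(c)
    def sel(x,y,r,z0,z1):
        m=(np.hypot(P[...,0]-x,P[...,1]-y)<r)&(P[...,2]>z0)&(P[...,2]<z1)&(c["range_z"]>0);return P[m],m
    def rect(Q,l):
        r=cv2.minAreaRect((Q[:,:2]*1000).astype(np.float32)); print(n,l,len(Q),"c",np.round(r[0],1),"sz",np.round(r[1],1),"ang",round(r[2],1),"z",np.percentile(Q[:,2],[2,50,98]).round(4))
    for l,a in {"bar top":(.495,.06,.06,.150,.162),"cap top":(.495,.06,.05,.074,.084),"modtop":(.495,.06,.1,.041,.053),"hookarm":(.57,.265,.09,.15,.19),"foot":(.55,.25,.1,.006,.014),"tray":(.535,-.28,.14,.0095,.016),"sockA":(.585,-.296,.03,.05,.066),"sockB":(.494,-.294,.03,.05,.066)}.items():
        Q,m=sel(*a)
        if len(Q)>4: rect(Q,l)
t=load("top")
# foot corners at z=.010, module top corners z=.045
f=lambda L:np.array(L)/5.+[180-.4,210-.4]
print("foot",onz(t,f([[125,47],[275,137],[180,292],[27,195]]),.01).round(4))
print("arm",onz(t,f([[75,112],[218,198]]),.164).round(4))
M=onz(t,f([[532,217],[713,270],[645,497],[460,440]]),.045);print("mod",M.round(4),M.mean(0))
B=onz(t,f([[505,314],[633,331],[630,353],[500,337]]),.155);print("bar",B.round(4),B.mean(0))
C=onz(t,f([[530,290],[640,305],[622,417],[513,403]]),.079);print("cap",C.round(4),C.mean(0))
o,tt=onz(t,f([[62,182],[240,186],[248,547],[62,546]]),.012),0;print("tray",o.round(4),o.mean(0))
```

```text
top bar top 139 c [489.6  69.9] sz [60.7 12.4] ang 81.0 z [0.1509 0.1549 0.1596]
top cap top 346 c [489.8  70.3] sz [56.6 56.3] ang 80.4 z [0.0753 0.0794 0.0833]
top modtop 1203 c [490.8  66. ] sz [100.1 120.4] ang 72.3 z [0.0417 0.0464 0.0522]
top hookarm 118 c [574.3 267.2] sz [88.8  8.2] ang 57.0 z [0.1601 0.1638 0.1775]
top foot 821 c [552.8 256.1] sz [182.8 177.5] ang 2.7 z [0.0062 0.0102 0.0137]
top tray 357 c [ 538.8 -320.1] sz [158.6 201.3] ang 87.2 z [0.0097 0.0122 0.0157]
top sockA 124 c [ 586.1 -294.3] sz [30.3 31.3] ang 81.3 z [0.0538 0.0594 0.0632]
top sockB 132 c [ 495.5 -293.4] sz [29.9 34.6] ang 16.5 z [0.052  0.0592 0.0641]
side bar top 95 c [487.5  70.7] sz [64.5 12.6] ang 81.0 z [0.1502 0.1546 0.156 ]
side cap top 302 c [488.   69.8] sz [62.1 57.2] ang 82.3 z [0.0747 0.0789 0.0827]
side modtop 924 c [488.6  65.7] sz [103.2 120.4] ang 72.0 z [0.0417 0.0458 0.0521]
side hookarm 44 c [572.8 266.2] sz [90.   7.8] ang 59.3 z [0.1563 0.1639 0.1771]
side foot 288 c [590.4 296.7] sz [78.4 97.8] ang 60.6 z [0.0069 0.0097 0.0122]
side tray 875 c [ 552.6 -300.6] sz [236.1 221
[... 237 characters left out ...]
43 0.2386 0.01  ]
 [0.5296 0.2877 0.01  ]
 [0.5835 0.374  0.01  ]]
arm [[0.5955 0.3028 0.164 ]
 [0.5533 0.2326 0.164 ]]
mod [[5.628e-01 9.480e-02 4.500e-02]
 [5.338e-01 3.000e-04 4.500e-02]
 [4.170e-01 3.620e-02 4.500e-02]
 [4.468e-01 1.313e-01 4.500e-02]] [0.49009818 0.06563957 0.045     ]
bar [[0.4983 0.0976 0.155 ]
 [0.4897 0.0376 0.155 ]
 [0.4794 0.039  0.155 ]
 [0.4875 0.0999 0.155 ]] [0.48875311 0.068525   0.155     ]
cap [[0.5197 0.0926 0.079 ]
 [0.5116 0.0371 0.079 ]
 [0.4554 0.0463 0.079 ]
 [0.4628 0.1008 0.079 ]] [0.48737006 0.06922265 0.079     ]
tray [[0.5901 0.3543 0.012 ]
 [0.5869 0.2565 0.012 ]
 [0.3936 0.2466 0.012 ]
 [0.3945 0.3457 0.012 ]] [0.49130149 0.3007988  0.012     ]
```

Choice: the grey cover at (297,280), about 0.489,0.070, with yaw ≈ -9°, and the grey sockets at (436,242) and (437,277). The purple and yellow ones stay untouched. The heights check out (bar top 0.155, hook 0.164, socket tops 0.059). I'll move above the cover.

```bash
cat > g.py <<'E'
import sys,numpy as np
from scipy.spatial.transform import Rotation as R
from cell import env
def go(x,y,z,yaw,show=True):
    o=env.get_obs(); Rt=R.from_euler('xyz',o["tool_rot"],degrees=True)
    d=Rt.inv().apply(np.array([x,y,z])-o["tool_pos"])
    G=R.from_euler('xyz',[180,0,yaw],degrees=True)
    w=(Rt.inv()*G).as_rotvec()
    print("t",round(o["time_s"],2),"pos",o["tool_pos"].round(4),"rot",o["tool_rot"].round(2),"F",o["force"].round(1),"w",round(o["grip_width"],4))
    print("shift mm",(d*1000).round(1),"turn fs",(w/.5).round(3),"deg",np.degrees(w).round(1),"q",o["qpos"].round(0))
    # shift if the turn is done first
    print("after-turn shift mm",(G.inv().apply(np.array([x,y,z])-o["tool_pos"])*1000).round(1))
if __name__=="__main__": go(*map(float,sys.argv[1:5]))
E
python3 g.py .489 .07 .25 81
```

```text
t 0.1 pos [0.1913 0.6207 0.2326] rot [-1.7990e+02  1.0000e-02  1.6288e+02] F [-0.2 -0.5  0.5] w 0.0869
shift mm [-446.7 -438.7  -16.6] turn fs [-0.003  0.003  2.858] deg [-0.1  0.1 81.9] q [-72.  18.  -4.  83.   1.  79.  -3.]
after-turn shift mm [-497.4  380.2  -17.4]
```

Call:
servo_tool(moves="-0.023 -0.022 -0.001 0 0 0 0;-0.023 -0.022 -0.001 0 0 0 0;-0.023 -0.022 -0.001 0 0 0 0;-0.023 -0.022 -0.001 0 0 0 0;-0.023 -0.022 -0.001 0 0 0 0")

```text
time_s: 0.52
tool_pos: [0.2632, 0.482, 0.2321]
tool_rot: [-179.6, -0.3, 163.7]
force: [0.3, 0.3, -0.2]
grip_width: 0.0612
```

```bash
python3 g.py .489 .07 .25 81
```

```text
t 0.52 pos [0.2632 0.482  0.2321] rot [-179.58   -0.33  163.75] F [ 0.3  0.3 -0.2] w 0.0612
shift mm [-331.9 -332.4  -17.4] turn fs [-2.000e-02  1.000e-03  2.888e+00] deg [-0.6  0.  82.7] q [-64.   7.  -0.  97.  -0.  76.  10.]
after-turn shift mm [-371.6  287.4  -17.9]
```

Call:
servo_tool(moves="-0.03 -0.03 -0.003 0 0 0 0;-0.03 -0.03 -0.003 0 0 0 0;-0.03 -0.03 -0.002 0 0 0 0;-0.03 -0.03 -0.002 0 0 0 0;-0.03 -0.03 -0.002 0 0 0 0;-0.03 -0.03 -0.002 0 0 0 0;-0.03 -0.03 -0.002 0 0 0 0;-0.03 -0.03 -0.002 0 0 0 0;-0.03 -0.03 -0.002 0 0 0 0;-0.03 -0.03 -0.002 0 0 0 0;-0.02 -0.02 0 0 0 0 0;0 0 0 0 0 0.24 0;0 0 0 0 0 0.24 0;0 0 0 0 0 0.24 0;0 0 0 0 0 0.24 0;0 0 0 0 0 0.24 0;0 0 0 0 0 0.24 0;0 0 0 0 0 0.24 0;0 0 0 0 0 0.24 0;0 0 0 0 0 0.24 0")

```text
time_s: 2.18
tool_pos: [0.4753, 0.0722, 0.2482]
tool_rot: [-179.1, 0.5, 99.4]
force: [-0.0, 0.5, 0.6]
grip_width: 0.0436
```

```bash
python3 g.py .489 .07 .2 81
```

```text
t 2.18 pos [0.4753 0.0722 0.2482] rot [-179.06    0.47   99.36] F [-0.   0.5  0.6] w 0.0436
shift mm [-4. 14. 48.] turn fs [-0.03   0.022  0.641] deg [-0.9  0.6 18.4] q [-37.  -3.  24. 105.   2.  79.  -4.]
after-turn shift mm [-0.  13.9 48.2]
```

Call:
servo_tool(moves="0 0.002 0.01 -0.01 0.01 0.21 0;0 0.006 0.015 -0.01 0.01 0.21 0;0 0.005 0.012 -0.01 0 0.2 0;0 0 0.01 0 0 0.02 0;0 0 0 0 0 0 0")

```text
time_s: 2.6
tool_pos: [0.4873, 0.0723, 0.1985]
tool_rot: [-179.9, 0.0, 80.0]
force: [-0.5, 0.1, -0.2]
grip_width: 0.0437
```

```bash
python3 - <<'E'
from h import *
snap("top","1")
c=snap("side","1");crop(c,230,100,380,310,2.8,"pics/s1.png")
crop(load("top","1"),220,200,380,320,5,"pics/t1.png")
E
python3 g.py .489 .07 .141 81
```

```text
t 2.7 pos [0.4884 0.0726 0.2004] rot [ 1.7991e+02 -7.0000e-02  8.0000e+01] F [ 0.3 -0.2  0.9] w 0.0436
shift mm [-2.5  1.  59.4] turn fs [ 0.003 -0.002 -0.035] deg [ 0.1 -0.1 -1. ] q [-36.  -0.  25. 108.   0.  72. -21.]
after-turn shift mm [-2.5  1.  59.4]
```

View pics/s1.png

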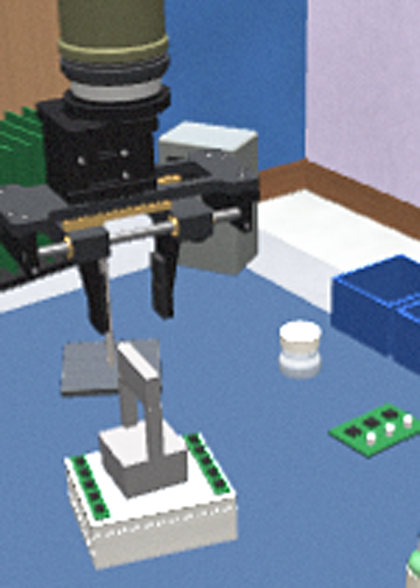

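The picture shows the fingers (about (95,320) and (165,310)) either side of the bar at (140,365). I'll go down and grip.

Call:
servo_tool(moves="-0.001 0.0005 0.02 0 0 -0.035 0;-0.001 0.0005 0.02 0 0 0 0;0 0 0.012 0 0 0 0;0 0 0.006 0 0 0 0;0 0 0 0 0 0 0;0 0 0 0 0 0 1;0 0 0 0 0 0 1;0 0 0 0 0 0 1;0 0 0 0 0 0 1", squeeze=30)

```text
time_s: 3.45
tool_pos: [0.4938, 0.0726, 0.1488]
tool_rot: [179.3, -0.5, 81.8]
force: [0.6, 0.3, -0.0]
grip_width: 0.0247
```

```bash
python3 g.py .489 .07 .141 81
```

```text
t 3.45 pos [0.4938 0.0726 0.1488] rot [179.27  -0.45  81.79] F [ 0.6  0.3 -0. ] w 0.0247
shift mm [-3.4 -4.4  7.7] turn fs [ 0.025 -0.016  0.027] deg [ 0.7 -0.5  0.8] q [-36.   3.  25. 112.  -1.  65. -18.]
after-turn shift mm [-3.4 -4.3  7.8]
```

Call:
servo_tool(moves="-0.003 -0.004 0.008 0.02 -0.016 0.025 0.3;0 0 0 0 0 0 0.3;0 0 0 0 0 0 0.3")

```text
time_s: 3.7
tool_pos: [0.4901, 0.0704, 0.1415]
tool_rot: [179.8, -0.0, 81.0]
force: [0.9, -1.0, -0.4]
grip_width: 0.0296
```

```bash
python3 g.py .489 .07 .141 81
```

```text
t 3.7 pos [0.4901 0.0704 0.1415] rot [ 1.7976e+02 -4.0000e-02  8.1020e+01] F [ 0.9 -1.  -0.4] w 0.0296
shift mm [-0.5 -1.   0.4] turn fs [ 0.008 -0.001  0.001] deg [ 0.2 -0.   0. ] q [-36.   3.  25. 112.  -1.  65. -19.]
after-turn shift mm [-0.5 -1.   0.5]
```

Call:
servo_tool(moves="0 -0.001 0 0 0 0 1;0 0 0 0 0 0 1;0 0 0 0 0 0 1;0 0 0 0 0 0 1;0 0 0 0 0 0 1")

```text
time_s: 4.12
tool_pos: [0.4887, 0.0704, 0.1412]
tool_rot: [179.8, -0.0, 81.0]
force: [-0.9, -0.2, -0.8]
grip_width: 0.0118
```

```bash
python3 g.py .489 .07 .26 81
```

```text
t 4.12 pos [0.4887 0.0704 0.1412] rot [ 1.7979e+02 -2.0000e-02  8.1010e+01] F [-0.9 -0.2 -0.8] w 0.0118
shift mm [  -0.4    0.8 -118.8] turn fs [ 0.007 -0.001  0.   ] deg [ 0.2 -0.   0. ] q [-36.   3.  25. 113.  -1.  65. -19.]
after-turn shift mm [  -0.4    0.3 -118.8]
```

Call:
servo_tool(moves="0 0 -0.01 0 0 0 1;0 0 -0.02 0 0 0 1;0 0 -0.02 0 0 0 1;0 0 -0.02 0 0 0 1;0 0 -0.01 0 0 0 1;0 0 0 0 0 0 1")

```text
time_s: 4.62
tool_pos: [0.4868, 0.0699, 0.2252]
tool_rot: [-180.0, 0.1, 81.0]
force: [0.2, -0.1, -0.9]
grip_width: 0.0118
```

```bash
python3 g.py .525 .188 .22 148.5
```

```text
t 4.62 pos [0.4868 0.0699 0.2252] rot [-1.7998e+02  1.1000e-01  8.0980e+01] F [ 0.2 -0.1 -0.9] w 0.0118
shift mm [122.7  19.3   5. ] turn fs [-0.003  0.003 -2.357] deg [ -0.1   0.1 -67.5] q [-36.  -1.  25. 106.   1.  75. -21.]
after-turn shift mm [ 29.1 120.7   5.2]
```

Call:
servo_tool(moves="0 0 0 0 0 -0.22 1;0 0 0 0 0 -0.24 1;0 0 0 0 0 -0.24 1;0 0 0 0 0 -0.24 1;0 0 0 0 0 -0.24 1;0 0 0 0 0 -0.24 1;0 0 0 0 0 -0.24 1;0 0 0 0 0 -0.24 1;0 0 0 0 0 -0.24 1;0 0 0 0 0 -0.1 1;0 0 0 0 0 0 1")

```text
time_s: 5.53
tool_pos: [0.4829, 0.0688, 0.2178]
tool_rot: [-179.5, -0.3, 148.0]
force: [-0.2, -0.2, -0.4]
grip_width: 0.0117
```

```bash
python3 g.py .525 .188 .215 148.5
```

```text
t 5.53 pos [0.4829 0.0688 0.2178] rot [-179.46   -0.33  147.96] F [-0.2 -0.2 -0.4] w 0.0117
shift mm [ 27.5 123.4   1.8] turn fs [-0.019 -0.012 -0.019] deg [-0.5 -0.3 -0.5] q [-37.  -1.  26. 107.   1.  75.  46.]
after-turn shift mm [ 26.3 123.6   2.8]
```

Call:
servo_tool(moves="0.005 0.02 0 -0.01 -0.006 -0.01 1;0.006 0.025 0 -0.01 -0.006 -0.01 1;0.006 0.025 0.001 0 0 0 1;0.006 0.025 0.001 0 0 0 1;0.003 0.015 0 0 0 0 1;0 0.005 0 0 0 0 1;0 0 0 0 0 0 1")

```text
time_s: 6.12
tool_pos: [0.5215, 0.1848, 0.211]
tool_rot: [-179.8, -0.2, 147.8]
force: [-0.3, 0.1, -0.6]
grip_width: 0.0117
```

```bash
python3 - <<'E'
from h import *
c=snap("side","2");crop(c,200,120,340,310,3,"pics/s2.png")
c=snap("top","2");crop(c,180,190,340,310,5,"pics/t2.png")
E
python3 g.py .525 .188 .207 148.5
```

```text
t 6.22 pos [0.5212 0.1829 0.2112] rot [-179.82   -0.2   147.68] F [-0.8 -0.  -0.7] w 0.012
shift mm [-0.5  6.3  4.2] turn fs [-0.006 -0.007 -0.029] deg [-0.2 -0.2 -0.8] q [-42.   7.  22. 100.  -3.  74.  38.]
after-turn shift mm [-0.6  6.3  4.2]
```

View pics/s2.png

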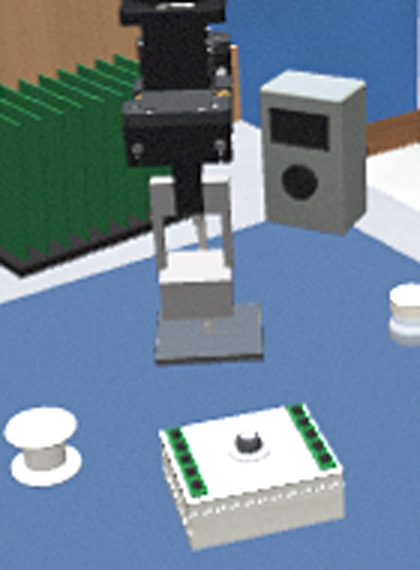

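View pics/t2.png

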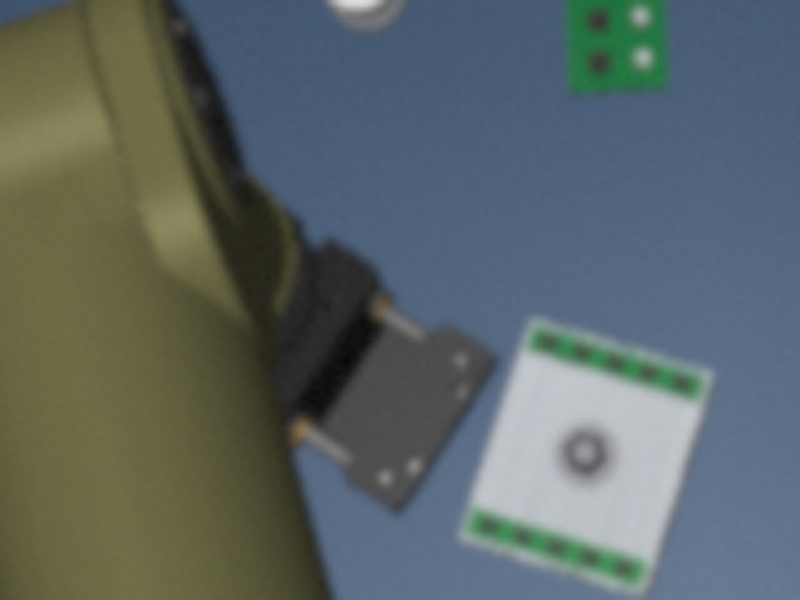

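The window faces the hook: the hook shows through it at (203,225). The nut is bare at (248,443) in the side view. I'll slide it on along the arm at mid-window height.

Call:
servo_tool(moves="0 0.006 0.004 0 0 -0.029 1;0 0.012 0 0 0 0 1;0 0.014 0 0 0 0 1;0 0.014 0 0 0 0 1")

```text
time_s: 6.55
tool_pos: [0.547, 0.2172, 0.2077]
tool_rot: [-179.8, -0.2, 148.0]
force: [0.3, 0.3, -1.3]
grip_width: 0.0115
```

```bash
python3 g.py .5746 .2687 .207 148.5
```

```text
t 6.55 pos [0.547  0.2172 0.2077] rot [-1.7981e+02 -1.7000e-01  1.4798e+02] F [ 0.3  0.3 -1.3] w 0.0115
shift mm [ 3.9 58.3  0.6] turn fs [-0.007 -0.006 -0.018] deg [-0.2 -0.2 -0.5] q [-42.  12.  21.  95.  -4.  74.  37.]
after-turn shift mm [ 3.4 58.3  0.7]
```

Call:
servo_tool(moves="0.002 0.012 0 0 0 -0.018 1;0.002 0.012 0 0 0 0 1;0 0.012 0 0 0 0 1;0 0.01 0 0 0 0 1;0 0.008 0 0 0 0 1;0 0 0 0 0 0 1")

```text
time_s: 7.05
tool_pos: [0.5756, 0.2751, 0.2068]
tool_rot: [-179.9, -0.2, 148.7]
force: [-0.2, -0.2, -1.4]
grip_width: 0.012
```

```bash
python3 - <<'E'
from h import *
c=snap("side","3");crop(c,200,120,340,310,3,"pics/s3.png")
E
python3 g.py .5746 .2687 .180 148.5
```

```text
t 7.1 pos [0.5753 0.2742 0.2068] rot [-179.88   -0.19  148.73] F [-0.3  0.1 -1. ] w 0.0119
shift mm [-2.3 -5.  26.8] turn fs [-0.004 -0.006  0.008] deg [-0.1 -0.2  0.2] q [-44.  18.  20.  88.  -6.  75.  36.]
after-turn shift mm [-2.3 -5.1 26.8]
```

View pics/s3.png

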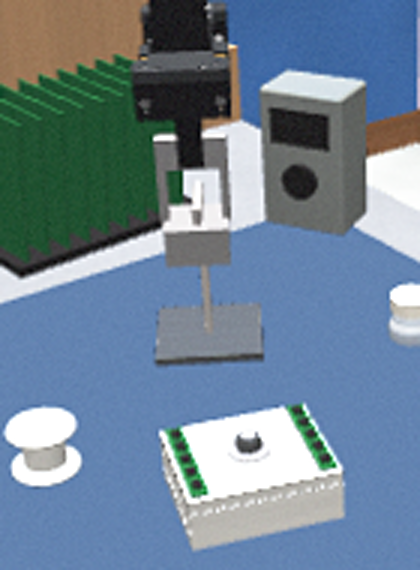

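The hook arm now passes through the window, with the tip at (200,195). I'll lower it onto the arm.

Call:
servo_tool(moves="-0.001 -0.003 0.006 0 0 0 1;-0.001 -0.002 0.008 0 0 0 1;0 0 0.006 0 0 0 1;0 0 0.002 0 0 0 1;0 0 0 0 0 0 1")

```text
time_s: 7.52
tool_pos: [0.5735, 0.265, 0.182]
tool_rot: [-179.7, -0.2, 148.5]
force: [-1.2, 0.1, -1.7]
grip_width: 0.0118
```

```bash
python3 g.py .5746 .2687 .180 148.5
```

```text
t 7.52 pos [0.5735 0.265  0.182 ] rot [-179.72   -0.21  148.54] F [-1.2  0.1 -1.7] w 0.0118
shift mm [1.  3.7 2. ] turn fs [-0.01  -0.007  0.001] deg [-0.3 -0.2  0. ] q [-43.  18.  20.  90.  -6.  73.  36.]
after-turn shift mm [1.  3.7 2. ]
```

Call:
servo_tool(moves="0.001 0.002 0.001 0 0 0 1;0 0.001 0.001 0 0 0 1;0 0 0.001 0 0 0 1;0 0 0.001 0 0 0 1")

```text
time_s: 7.85
tool_pos: [0.5739, 0.2671, 0.18]
tool_rot: [-179.7, -0.2, 148.5]
force: [-1.7, -1.7, 4.7]
grip_width: 0.0114
```

```bash
python3 g.py .5746 .2687 .180 148.5
```

```text
t 7.85 pos [0.5739 0.2671 0.18  ] rot [-179.71   -0.24  148.46] F [-1.7 -1.7  4.7] w 0.0114
shift mm [ 0.2  1.7 -0. ] turn fs [-0.01  -0.008 -0.001] deg [-0.3 -0.2 -0. ] q [-43.  19.  20.  90.  -7.  73.  36.]
after-turn shift mm [ 0.2  1.7 -0. ]
```

Contact at the expected height. I'll open slightly, then go straight up.

Call:
servo_tool(moves="0 0 0 0 0 0 0.4;0 0 0 0 0 0 0.4;0 0 0 0 0 0 0.4;0 0 -0.005 0 0 0 0.4;0 0 -0.01 0 0 0 0.4;0 0 -0.02 0 0 0 0.4;0 0 -0.02 0 0 0 0.4;0 0 -0.02 0 0 0 0.4")

```text
time_s: 8.52
tool_pos: [0.573, 0.2673, 0.255]
tool_rot: [-179.4, -0.4, 148.5]
force: [0.6, 0.9, 0.1]
grip_width: 0.0262
```

```bash
python3 - <<'E'
from h import *
c=snap("side","4");crop(c,200,100,340,310,2.8,"pics/s4.png")
E
python3 g.py .5855 -.2943 .12 60
```

```text
t 8.57 pos [0.5751 0.2683 0.2604] rot [-1.7985e+02 -1.5000e-01  1.4850e+02] F [1.8 0.4 3.5] w 0.0257
shift mm [-303.2 -473.8  140.8] turn fs [-0.008 -0.     3.089] deg [-0.2 -0.  88.5] q [-43.  16.  20.  84.  -6.  81.  35.]
after-turn shift mm [-482.   290.3  140.4]
```

View pics/s4.png

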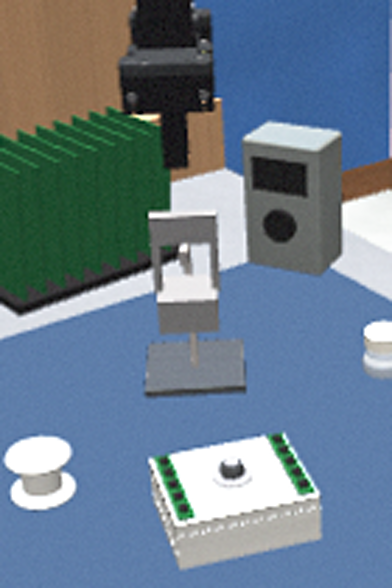

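The cover hangs on the hook by its handle, bar at (183,225). Next I'll measure the hex orientations of the nut and sockets.

Run:
```python
from h import *
from cell import env
for n,b in(("top",(282,265,312,295)),("side",(268,250,298,280))):
    fs=[]
    for i in range(6):
        c=env.read_camera(n); fs.append(c["img"].astype(float))
    c["img"]=np.mean(fs,0); np.savez(n+"5.npz",**c)
    x0,y0,x1,y1=b
    im=c["img"][y0:y1,x0:x1]; im=cv2.resize(im,None,fx=18,fy=18,interpolation=cv2.INTER_CUBIC).clip(0,255).astype(np.uint8)
    cv2.imwrite(f"pics/{n}_nut.png",im[:,:,::-1])
    sc=proj(c,[[.5855,-.294,.059],[.495,-.2937,.059]]); print(n,sc, proj(c,[[.489,.066,.06],[.489,.066,.048]]))
    for k,(u,v) in enumerate(sc):
        r=14;u=int(u);v=int(v);im=c["img"][v-r:v+r,u-r:u+r].clip(0,255);cv2.imwrite(f"pics/{n}_s{k}.png",cv2.resize(im,None,fx=14,fy=14,interpolation=cv2.INTER_CUBIC).clip(0,255).astype(np.uint8)[:,:,::-1])
a=np.hstack([cv2.imread("pics/top_s0.png"),cv2.imread("pics/top_s1.png")]);cv2.imwrite("pics/top_ss.png",a)
a=np.hstack([cv2.resize(cv2.imread(f"pics/{n}_nut.png"),(400,400)) for n in("top","side")]);cv2.imwrite("pics/nuts.png",a)
```

```text
top [[434.81659209 241.92540208]
 [436.72130022 276.50176043]] [[296.60256724 280.42151861]
 [296.89333293 280.90109051]]
side [[431.35953472 332.56840514]
 [396.77429275 354.29289538]] [[282.23897747 264.96292213]
 [282.52422896 269.26799713]]
```

View pics/nuts.png

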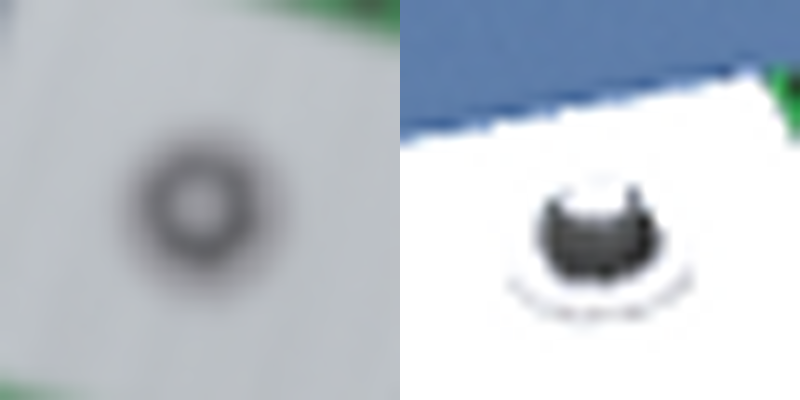

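View pics/top_ss.png

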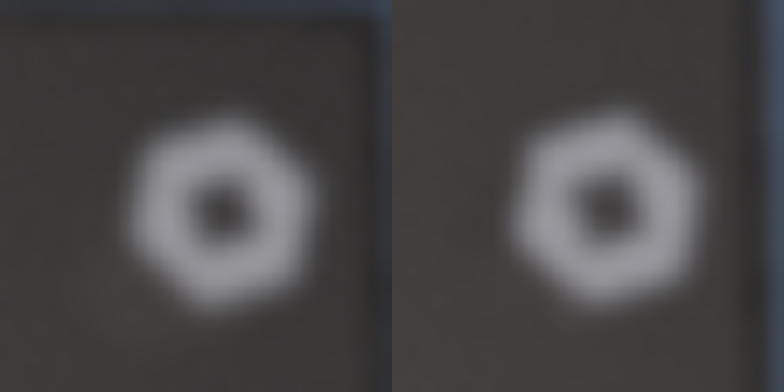

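Run:
```python
from h import *
c=load("side","5")
im=c["img"][256:276,272:292].mean(2); print(im[4:18].round(0).astype(int)[:, 4:18])
big=cv2.resize(im,None,fx=28,fy=28,interpolation=cv2.INTER_CUBIC)
cv2.imwrite("pics/sn2.png",((big-20)*2.4).clip(0,255).astype(np.uint8))
# sockets: 6th harmonic in top view
def harm(c,u,v,z,thr,r=14,up=10,inv=False,ch=None):
    x0,y0=int(u)-r,int(v)-r
    im=c["img"][y0:y0+2*r,x0:x0+2*r].mean(2).astype(np.float32)
    b=cv2.resize(im,None,fx=up,fy=up,interpolation=cv2.INTER_CUBIC)
    m=((b<thr) if inv else (b>thr)).astype(np.uint8)
    cs,_=cv2.findContours(m,cv2.RETR_EXTERNAL,cv2.CHAIN_APPROX_NONE)
    cc=[k for k in cs if cv2.pointPolygonTest(k,(float((u-x0+.5)*up),float((v-y0+.5)*up)),True)>-20]
    k=max(cc,key=cv2.contourArea).reshape(-1,2)
    px=(k+.5)/up-.5+[x0,y0]
    W=onz(c,px,z)[:,:2]; 
    M=cv2.moments((W*1e5).astype(np.float32).reshape(-1,1,2)); cen=np.array([M["m10"],M["m01"]])/M["m00"]/1e5
    d=W-cen; th=np.arctan2(d[:,1],d[:,0]); rr=np.hypot(d[:,0],d[:,1])
    g=np.linspace(-np.pi,np.pi,720,endpoint=False); o=np.argsort(th); ri=np.interp(g,th[o],rr[o],period=2*np.pi)
    h=(ri*np.exp(-6j*g)).mean(); 
    print("cen",cen.round(4),"rmean",ri.mean().round(4),"h6 rel",(2*abs(h)/ri.mean()).round(3),"corner deg",np.degrees(np.angle(h)/6).round(1),"flat normal", (np.degrees(np.angle(h)/6)+30).round(1),"h2..5",[round(2*abs((ri*np.exp(-1j*n*g)).mean())/ri.mean(),3) for n in(2,3,4,5)])
t=load("top","5")
for thr in(95,105,115):
    harm(t,434.8,241.9,.059,thr); harm(t,436.7,276.5,.059,thr)
for thr in(130,145,155,165):
    harm(t,296.6,280.4,.058,thr,inv=True,r=9)
```

```text
[[255 255 255 255 255 255 255 255 255 255 255 255 255 255]
 [255 255 255 255 255 255 255 255 255 255 255 255 255 255]
 [255 255 255 255 255 255 255 255 255 255 255 255 255 255]
 [255 255 255 255 255 255 250 249 253 249 255 255 255 255]
 [255 255 255 234 223 254 254 255 255 147 255 255 255 255]
 [255 255 233 110 218 252 252 253 236 125 204 255 255 255]
 [255 255 188  90 102 149 155 160 115  86  62 255 255 255]
 [255 255 163  80  81  86  90 100  88  76  56 168 255 255]
 [254 255 174  81  76  81  80  83  78  65  45 163 255 253]
 [254 255 238 102  64  68  71  70  65  50  96 216 255 251]
 [248 253 255 183  91  80  83  57 104 139 221 255 254 227]
 [226 243 255 251 213 205 206 186 227 248 255 252 223 214]
 [254 225 238 246 252 255 255 254 253 248 244 221 226 255]
 [255 254 234 222 205 226 209 220 222 200 225 251 255 255]]
cen [ 0.586  -0.2955] rmean 0.0172 h6 rel 0.035 corner deg 14.5 flat normal 44.5 h2..5 [np.float64(0.009), np.float64(0.006), np.float64(0.001), np.float64(0.001)]
cen [ 0.4951 -0.2942] rmean 0.0173 h6 rel 0.036 corner deg 13.8 flat normal 43.8 h2..5 [np.float64(0.004), np
[... 659 characters left out ...]
oat64(0.005), np.float64(0.004), np.float64(0.001)]
cen [0.4894 0.066 ] rmean 0.0107 h6 rel 0.026 corner deg -12.2 flat normal 17.8 h2..5 [np.float64(0.018), np.float64(0.024), np.float64(0.006), np.float64(0.01)]
cen [0.4894 0.066 ] rmean 0.0121 h6 rel 0.02 corner deg -12.4 flat normal 17.6 h2..5 [np.float64(0.017), np.float64(0.018), np.float64(0.006), np.float64(0.009)]
cen [0.4892 0.0659] rmean 0.0133 h6 rel 0.015 corner deg -13.4 flat normal 16.6 h2..5 [np.float64(0.018), np.float64(0.014), np.float64(0.006), np.float64(0.008)]
cen [0.489  0.0657] rmean 0.0148 h6 rel 0.005 corner deg -21.7 flat normal 8.3 h2..5 [np.float64(0.012), np.float64(0.012), np.float64(0.002), np.float64(0.003)]
```

View pics/sn2.png

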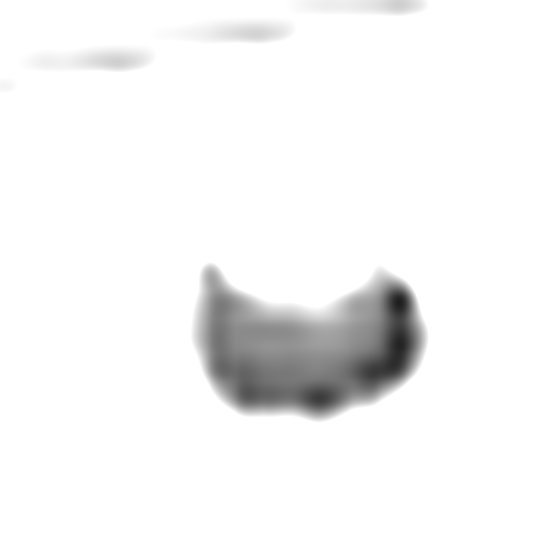

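Measurements:
- **Sockets:** A at (0.586,-0.2955) and B at (0.495,-0.294), flat normals ≈ 44° mod 60.
- **Nut:** (0.4894,0.066), flats ≈ 17.7° mod 60. The evidence is weaker here, though the side view's dark sliver on the right agrees.

I'll go to the near socket, B, first.

```bash
python3 g.py .495 -.294 .22 73.5
```

```text
t 9.17 pos [0.573  0.2673 0.2534] rot [-179.43   -0.37  148.49] F [-0.2 -0.5 -0.5] w 0.0262
shift mm [-227.1 -519.    37.1] turn fs [-2.600e-02  2.000e-03  2.618e+00] deg [-0.7  0.1 75. ] q [-43.  17.  20.  84.  -6.  81.  35.]
after-turn shift mm [-560.3   84.6   33.4]
```

Call:
servo_tool(moves="-0.006 -0.014 0 -0.01 0 0 0;-0.012 -0.028 0 -0.01 0 0 0;-0.012 -0.028 0 0 0 0 0;-0.013 -0.03 0 0 0 0 0;-0.013 -0.03 0 0 0 0 0;-0.013 -0.03 0 0 0 0 0;-0.013 -0.03 0 0 0 0 0;-0.013 -0.03 0 0 0 0 0;-0.013 -0.03 0 0 0 0 -0.2;-0.013 -0.03 0 0 0 0 -0.2;-0.013 -0.03 0 0 0 0 -0.2;-0.013 -0.03 0 0 0 0 -0.2;-0.013 -0.03 0 0 0 0 -0.2;-0.013 -0.03 0 0 0 0 -0.2;-0.013 -0.03 0 0 0 0 -0.2;-0.013 -0.03 0 0 0 0 -0.2;-0.013 -0.03 0 0 0 0 -0.2;-0.007 -0.017 0 0 0 0 -0.2")

```text
time_s: 10.67
tool_pos: [0.4934, -0.2967, 0.2492]
tool_rot: [179.6, -0.3, 149.4]
force: [-0.5, -0.1, 0.9]
grip_width: 0.052
```

Call:
servo_tool(moves="0 0 0 0 0 0.22 -0.2;0 0 0 0 0 0.24 -0.2;0 0 0 0 0 0.24 -0.2;0 0 0 0 0 0.24 -0.2;0 0 0 0 0 0.24 -0.2;0 0 0 0 0 0.24 -0.2;0 0 0 0 0 0.24 -0.2;0 0 0 0 0 0.24 -0.2;0 0 0 0 0 0.24 -0.2;0 0 0 0 0 0.24 -0.2;0 0 0 0 0 0.1 -0.2;0 0 0 0 0 0 -0.2")

```text
time_s: 11.67
tool_pos: [0.4883, -0.307, 0.2493]
tool_rot: [-179.8, -0.2, 75.0]
force: [1.3, -0.8, 0.6]
grip_width: 0.0524
```

```bash
python3 g.py .495 -.294 .12 73.5
```

```text
t 11.67 pos [ 0.4883 -0.307   0.2493] rot [-179.83   -0.19   75.  ] F [ 1.3 -0.8  0.6] w 0.0524
shift mm [ 13.8   3.5 129.3] turn fs [-0.006 -0.007  0.052] deg [-0.2 -0.2  1.5] q [-16.  13.  54.  94. -10.  79.  24.]
after-turn shift mm [ 14.3   2.8 129.3]
```

Call:
servo_tool(moves="0.006 0.002 0.015 0 0 0.03 -0.2;0.006 0.001 0.03 0 0 0.02 -0.2;0.002 0 0.03 0 0 0 -0.2;0 0 0.03 0 0 0 -0.2;0 0 0.02 0 0 0 -0.2;0 0 0.005 0 0 0 -0.2;0 0 0 0 0 0 -0.2")

```text
time_s: 12.25
tool_pos: [0.4973, -0.2939, 0.1167]
tool_rot: [179.8, -0.2, 74.2]
force: [0.0, -0.2, 0.6]
grip_width: 0.0523
```

```bash
python3 g.py .495 -.294 .036 73.5
```

```text
t 12.25 pos [ 0.4973 -0.2939  0.1167] rot [179.81  -0.21  74.23] F [ 0.  -0.2  0.6] w 0.0523
shift mm [-1.  -2.5 80.6] turn fs [ 0.007 -0.007  0.025] deg [ 0.2 -0.2  0.7] q [-14.  20.  51. 103. -17.  65.  26.]
after-turn shift mm [-0.8 -2.2 80.7]
```

Call:
servo_tool(moves="-0.001 -0.002 0.015 0 0 0.025 -0.2;0 -0.001 0.02 0 0 0 -0.2;0 0 0.02 0 0 0 -0.2;0 0 0.015 0 0 0 -0.2;0 0 0.006 0 0 0 -0.2;0 0 0 0 0 0 -0.2")

```text
time_s: 12.75
tool_pos: [0.5006, -0.2971, 0.0466]
tool_rot: [179.1, -0.2, 73.8]
force: [-0.3, -0.7, 0.5]
grip_width: 0.0522
```

```bash
python3 g.py .495 -.294 .036 73.5
```

```text
t 12.75 pos [ 0.5006 -0.2971  0.0466] rot [179.08  -0.18  73.83] F [-0.3 -0.7  0.5] w 0.0522
shift mm [ 1.3 -6.4 10.5] turn fs [ 0.032 -0.006  0.012] deg [ 0.9 -0.2  0.3] q [-11.  25.  48. 107. -22.  57.  30.]
after-turn shift mm [ 1.3 -6.3 10.6]
```

Call:
servo_tool(moves="0.001 -0.006 0.003 0.03 -0.006 0.01 -0.2;0 0 0.006 0 0 0 -0.2;0 0 0 0 0 0 -0.2")

```text
time_s: 13.0
tool_pos: [0.4971, -0.2955, 0.0406]
tool_rot: [179.7, 0.0, 73.6]
force: [-0.1, -0.3, 0.3]
grip_width: 0.0525
```

```bash
python3 g.py .495 -.294 .036 73.5
```

```text
t 13.0 pos [ 0.4971 -0.2955  0.0406] rot [1.7972e+02 1.0000e-02 7.3570e+01] F [-0.1 -0.3  0.3] w 0.0525
shift mm [ 0.8 -2.4  4.6] turn fs [0.01  0.    0.003] deg [0.3 0.  0.1] q [-11.  25.  47. 107. -22.  57.  29.]
after-turn shift mm [ 0.8 -2.4  4.6]
```

Call:
servo_tool(moves="0.001 -0.003 0.005 0.01 0 0 -0.2;0 0 0 0 0 0 -0.2;0 0 0 0 0 0 -0.2")

```text
time_s: 13.25
tool_pos: [0.4955, -0.294, 0.0368]
tool_rot: [179.9, 0.0, 73.6]
force: [0.6, -0.6, 0.8]
grip_width: 0.052
```

```bash
python3 g.py .495 -.294 .036 73.5
```

```text
t 13.25 pos [ 0.4955 -0.294   0.0368] rot [1.7988e+02 2.0000e-02 7.3600e+01] F [ 0.6 -0.6  0.8] w 0.052
shift mm [-0.1 -0.4  0.8] turn fs [0.004 0.001 0.003] deg [0.1 0.  0.1] q [-11.  26.  47. 107. -22.  57.  30.]
after-turn shift mm [-0.1 -0.4  0.8]
```

Call:
servo_tool(moves="0 0 0 0 0 0 1;0 0 0 0 0 0 1;0 0 0 0 0 0 1;0 0 0 0 0 0 1;0 0 0 0 0 0 1;0 0 0 0 0 0 1", squeeze=35)

```text
time_s: 13.75
tool_pos: [0.4957, -0.294, 0.0373]
tool_rot: [179.8, 0.0, 73.6]
force: [-0.6, 1.4, -0.6]
grip_width: 0.0328
```

```bash
python3 g.py .495 -.294 .15 73.5
```

```text
t 13.75 pos [ 0.4957 -0.294   0.0373] rot [1.7984e+02 1.0000e-02 7.3600e+01] F [-0.6  1.4 -0.6] w 0.0328
shift mm [  -0.2   -0.3 -112.7] turn fs [0.006 0.    0.004] deg [0.2 0.  0.1] q [-11.  26.  47. 107. -22.  57.  30.]
after-turn shift mm [-1.000e-01 -6.000e-01 -1.127e+02]
```

Call:
servo_tool(moves="0 0 0 0 0 0 1;0 0 0 0 0 0 1;0 0 0 0 0 0 1")

```text
time_s: 14.0
tool_pos: [0.4957, -0.294, 0.0373]
tool_rot: [179.8, 0.0, 73.6]
force: [0.1, -0.1, -0.3]
grip_width: 0.0328
```

Call:
servo_tool(moves="0 0 -0.01 0 0 0 1;0 0 -0.02 0 0 0 1;0 0 -0.03 0 0 0 1;0 0 -0.03 0 0 0 1;0 0 -0.02 0 0 0 1;0 0 0 0 0 0 1")

```text
time_s: 14.5
tool_pos: [0.4921, -0.2933, 0.1511]
tool_rot: [-179.7, 0.0, 73.5]
force: [-0.0, -0.6, -1.1]
grip_width: 0.0328
```

```bash
python3 g.py .489 .066 .15 107.7
```

```text
t 14.5 pos [ 0.4921 -0.2933  0.1511] rot [-1.7968e+02  3.0000e-02  7.3480e+01] F [-0.  -0.6 -1.1] w 0.0328
shift mm [ 343.6 -105.1    1.5] turn fs [-0.011 -0.002 -1.194] deg [ -0.3  -0.1 -34.2] q [-16.  17.  52. 102. -14.  69.  24.]
after-turn shift mm [343.2 106.2   1.1]
```

The width reads 32.8 mm where 30 was expected, so the socket is probably gripped off its flats. I'll look.

Run:
```python
from h import *
c=snap("side","6");p=proj(c,[.492,-.293,.13])[0].astype(int);print(p);crop(c,p[0]-50,p[1]-70,p[0]+50,p[1]+50,5,"pics/s6.png")
c=snap("top","6");p=proj(c,[.492,-.293,.13])[0].astype(int);print(p);crop(c,p[0]-60,p[1]-50,p[0]+60,p[1]+50,5,"pics/t6.png")
```

```text
[398 323]
[443 274]
```

View pics/s6.png

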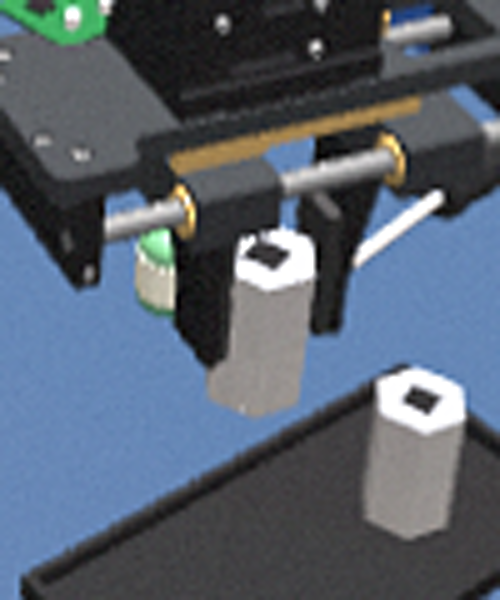

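View pics/t6.png

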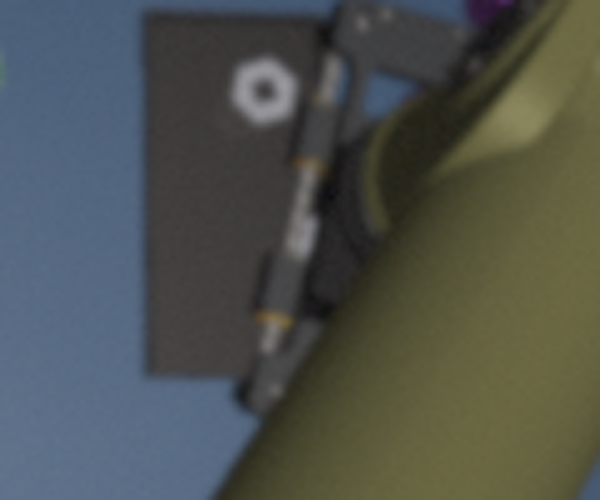

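```bash
cat > hh.py <<'E'
from h import *
def harm(c,u,v,z,thr,r=16,up=10,q=False):
    x0,y0=int(u)-r,int(v)-r
    im=c["img"][y0:y0+2*r,x0:x0+2*r].astype(np.float32).min(2)
    b=cv2.resize(im,None,fx=up,fy=up,interpolation=cv2.INTER_CUBIC)
    cs,_=cv2.findContours((b>thr).astype(np.uint8),cv2.RETR_EXTERNAL,cv2.CHAIN_APPROX_NONE)
    cc=[k for k in cs if cv2.pointPolygonTest(k,(float((u-x0+.5)*up),float((v-y0+.5)*up)),True)>-40]
    k=cv2.convexHull(max(cc,key=cv2.contourArea))
    kk=[]; 
    k=k.reshape(-1,2).astype(float)
    k=np.vstack([np.linspace(a,b,20,endpoint=False) for a,b in zip(k,np.roll(k,-1,0))])
    W=onz(c,(k+.5)/up-.5+[x0,y0],z)[:,:2]
    M=cv2.moments((W*1e5).astype(np.float32).reshape(-1,1,2)); cen=np.array([M["m10"],M["m01"]])/M["m00"]/1e5
    d=W-cen; th=np.arctan2(d[:,1],d[:,0]); rr=np.hypot(*d.T)
    g=np.linspace(-np.pi,np.pi,720,endpoint=False); o=np.argsort(th); ri=np.interp(g,th[o],rr[o],period=2*np.pi)
    H=[(ri*np.exp(-1j*n*g)).mean()/ri.mean()*2 for n in range(7)]
    print("thr",thr,"cen",cen.round(4),"rmean",ri.mean().round(4),"flat normal",(np.degrees(np.angle(H[6])/6)+30).round(1),"h2..6",np.abs(H[2:]).round(3))
E
python3 - <<'E'
from hh import *
s0=load("side","0");s=load("side","6")
for thr in(190,210,225):
  for c,P in((s0,(.586,-.2955,.059)),(s0,(.495,-.294,.059)),(s,(.492,-.293,.1728)),(s,(.586,-.2955,.059))):
    u,v=proj(c,P)[0]; 
    try: harm(c,u,v,P[2],thr)
    except Exception as e: print(e)
P=cloud(s); m=(s["range_z"]>0)&(np.hypot(P[...,0]-.492,P[...,1]+.293)<.03)&(P[...,2]>.155)&(P[...,2]<.185)&(s["img"].min(2)>200)
Q=P[m];print(len(Q),Q.mean(0));A=np.c_[Q[:,:2]-Q.mean(0)[:2],np.ones(len(Q))];print(np.linalg.lstsq(A,Q[:,2],rcond=None)[0])
m=(s["range_z"]>0)&(np.hypot(P[...,0]-.586,P[...,1]+.295)<.03)&(P[...,2]>.05)&(s["img"].min(2)>200)
Q=P[m];print(len(Q),Q.mean(0));A=np.c_[Q[:,:2]-Q.mean(0)[:2],np.ones(len(Q))];print(np.linalg.lstsq(A,Q[:,2],rcond=None)[0])
E
```

```text
thr 190 cen [ 0.5862 -0.2944] rmean 0.0162 flat normal 44.4 h2..6 [0.012 0.005 0.005 0.004 0.044]
thr 190 cen [ 0.4954 -0.2933] rmean 0.016 flat normal 44.5 h2..6 [0.019 0.006 0.01  0.002 0.049]
thr 190 cen [ 0.4932 -0.2959] rmean 0.0141 flat normal 50.4 h2..6 [0.132 0.018 0.054 0.008 0.024]
thr 190 cen [ 0.5861 -0.2944] rmean 0.0165 flat normal 44.9 h2..6 [0.02  0.007 0.006 0.004 0.043]
thr 210 cen [ 0.5863 -0.2943] rmean 0.0157 flat normal 44.3 h2..6 [0.007 0.003 0.005 0.005 0.044]
thr 210 cen [ 0.4955 -0.2933] rmean 0.0156 flat normal 44.6 h2..6 [0.015 0.005 0.01  0.002 0.05 ]
thr 210 cen [ 0.4932 -0.2968] rmean 0.0131 flat normal 50.1 h2..6 [0.196 0.085 0.035 0.004 0.022]
thr 210 cen [ 0.5862 -0.2944] rmean 0.0161 flat normal 44.6 h2..6 [0.013 0.006 0.005 0.005 0.043]
thr 225 cen [ 0.5863 -0.2943] rmean 0.0154 flat normal 44.1 h2..6 [0.002 0.002 0.004 0.007 0.044]
thr 225 cen [ 0.4955 -0.2933] rmean 0.0154 flat normal 44.8 h2..6 [0.009 0.003 0.011 0.002 0.049]
thr 225 cen [ 0.4933 -0.2968] rmean 0.0129 flat normal 49.7 h2..6 [0.2   0.087 0.032 0.004 0.025]
thr 225 cen [ 0.5863 -0.2944] rmean 0.0157 flat normal 44.6 h2..6 [0.008 0.004 0.005 0.006 0.042]
105 [ 0.49326449 -0.29800279  0.17249034]
[-0.01422426 -0.00222609  0.17249034]
141 [ 0.58487939 -0.2950455   0.06440174]
[-0.78915899  0.58901951  0.06440174]
```

Run:
```python
from hh import *
def sq(c,P,r=16,up=10,thr=130):
    u,v=proj(c,P)[0]; x0,y0=int(u)-r,int(v)-r
    b=cv2.resize(c["img"][y0:y0+2*r,x0:x0+2*r].astype(np.float32).mean(2),None,fx=up,fy=up,interpolation=cv2.INTER_CUBIC)
    cs,_=cv2.findContours((b<thr).astype(np.uint8),cv2.RETR_LIST,cv2.CHAIN_APPROX_NONE)
    cc=[k for k in cs if 500<cv2.contourArea(k)<6000 and cv2.pointPolygonTest(k,(float((u-x0+.5)*up),float((v-y0+.5)*up)),True)>-40]
    if not cc: print("none",[cv2.contourArea(k) for k in cs]);return
    k=max(cc,key=cv2.contourArea).reshape(-1,2)
    W=onz(c,(k+.5)/up-.5+[x0,y0],P[2])[:,:2]; cen=W.mean(0); d=W-cen
    th=np.arctan2(d[:,1],d[:,0]); rr=np.hypot(*d.T);g=np.linspace(-np.pi,np.pi,720,endpoint=False);o=np.argsort(th);ri=np.interp(g,th[o],rr[o],period=2*np.pi)
    H=(ri*np.exp(-4j*g)).mean();print(thr,cen.round(4),"corner",np.degrees(np.angle(H)/4).round(1),"h4",(2*abs(H)/ri.mean()).round(3),"r",ri.mean().round(4),"rect",cv2.minAreaRect((W*1e4).astype(np.float32))[2].__round__(1))
s0=load("side","0");s=load("side","6")
for thr in(110,140,170):
  sq(s0,(.586,-.2945,.059),thr=thr);sq(s0,(.4955,-.2935,.059),thr=thr);sq(s,(.493,-.296,.1728),thr=thr)
```

```text
110 [ 0.5864 -0.2943] corner 29.6 h4 0.126 r 0.0056 rect 16.7
110 [ 0.4955 -0.2931] corner 28.9 h4 0.138 r 0.0058 rect 16.6
none [33.0, 280.5, 65930.5]
140 [ 0.5864 -0.2943] corner 29.6 h4 0.126 r 0.0061 rect 16.8
140 [ 0.4956 -0.293 ] corner 29.1 h4 0.134 r 0.0062 rect 15.4
none [110.0, 221.5, 3.0, 9.5, 18.5, 8.5, 245.5, 231.5, 505.5, 48.5, 5.0, 70413.5]
170 [ 0.5865 -0.2943] corner 29.8 h4 0.122 r 0.0065 rect 15.8
170 [ 0.4956 -0.293 ] corner 29.0 h4 0.131 r 0.0066 rect 15.9
none [12750.0, 100377.5]
```

Run:
```python
from hh import *
s=load("side","6")
crop(s,386,288,416,318,18,"pics/s6z.png")
```

```text
(no output)
```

View pics/s6z.png

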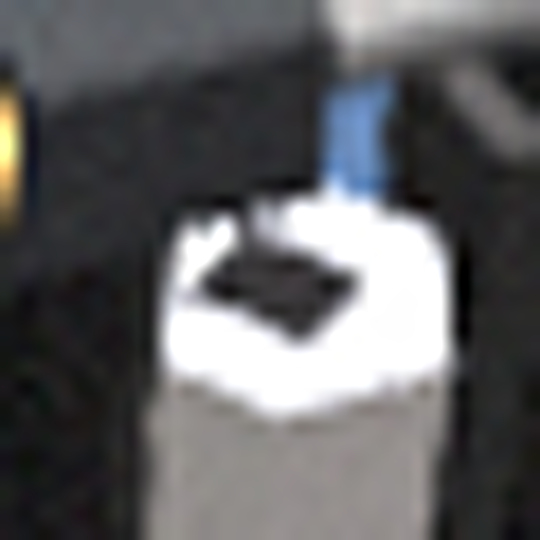

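Run:
```python
from hh import *
s=load("side","6")
k=np.array([[360,278],[300,338],[200,287],[165,370],[280,415],[445,372],[447,240],[170,240]])
W=onz(s,(k+.5)/18-.5+[386,288],.1728)[:,:2]*1000
print(W.round(1))
an=lambda a,b:np.degrees(np.arctan2(*(b-a)[::-1])).round(1)
print("sq edges",an(W[1],W[0]),an(W[2],W[1]),"hex front edges",an(W[3],W[4]),an(W[4],W[5]),"len",np.linalg.norm(W[4]-W[3]),np.linalg.norm(W[5]-W[4]),"right",an(W[5],W[6]))
```

```text
[[ 499.4 -296.3]
 [ 489.  -298.9]
 [ 487.2 -288.4]
 [ 476.4 -294.7]
 [ 479.9 -305.3]
 [ 495.7 -310.1]
 [ 509.6 -297.3]
 [ 489.9 -281.9]]
sq edges 14.1 -80.2 hex front edges -71.6 -17.0 len 11.155215292989919 16.498913373323138 right 42.4
```

The held socket has turned about 11–20° in the grip; its top's front corner is at (280,415) in the crop. I'll set it back, look and regrip.

Call:
servo_tool(moves="0.001 0 0.015 0 0 0 1;0 -0.001 0.025 0 0 0 1;0 -0.001 0.025 0 0 0 1;0 -0.001 0.02 0 0 0 1;0 -0.002 0.01 0 0 0 1;0 -0.001 0 0 0 0 1")

```text
time_s: 15.1
tool_pos: [0.4795, -0.2857, 0.0421]
tool_rot: [-178.9, -0.1, 73.5]
force: [-0.1, 0.3, -0.7]
grip_width: 0.0328
```

```bash
python3 g.py .4955 -.294 .0375 73.5
```

```text
t 15.1 pos [ 0.4795 -0.2857  0.0421] rot [-1.7886e+02 -9.0000e-02  7.3510e+01] F [-0.1  0.3 -0.7] w 0.0328
shift mm [-3.5 17.8  4.3] turn fs [-0.04  -0.003  0.   ] deg [-1.1 -0.1  0. ] q [-13.  24.  48. 108. -21.  58.  29.]
after-turn shift mm [-3.4 17.7  4.6]
```

Call:
servo_tool(moves="-0.002 0.008 0 -0.04 0 0 1;-0.001 0.008 0 0 0 0 1;0 0.001 0.001 0 0 0 1;0 0 0 0 0 0 1")

```text
time_s: 15.43
tool_pos: [0.496, -0.2943, 0.0411]
tool_rot: [179.9, -0.1, 73.5]
force: [0.2, -0.5, -2.0]
grip_width: 0.0327
```

```bash
python3 g.py .4955 -.294 .0375 73.5
```

```text
t 15.43 pos [ 0.496  -0.2943  0.0411] rot [ 1.7993e+02 -7.0000e-02  7.3470e+01] F [ 0.2 -0.5 -2. ] w 0.0327
shift mm [ 0.2 -0.6  3.6] turn fs [ 0.002 -0.003 -0.001] deg [ 0.1 -0.1 -0. ] q [-11.  25.  48. 107. -22.  57.  29.]
after-turn shift mm [ 0.2 -0.6  3.6]
```

Call:
servo_tool(moves="0 0 0.002 0 0 0 1;0 0 0.001 0 0 0 1;0 0 0.0005 0 0 0 1;0 0 0.0005 0 0 0 1")

```text
time_s: 15.77
tool_pos: [0.4986, -0.2956, 0.0395]
tool_rot: [179.6, -0.1, 73.5]
force: [0.4, -0.3, -1.3]
grip_width: 0.0329
```

```bash
python3 g.py .4955 -.294 .0375 73.5
```

```text
t 15.77 pos [ 0.4986 -0.2956  0.0395] rot [ 1.7963e+02 -5.0000e-02  7.3500e+01] F [ 0.4 -0.3 -1.3] w 0.0329
shift mm [ 0.6 -3.4  2. ] turn fs [ 0.013 -0.002  0.   ] deg [ 0.4 -0.1  0. ] q [-11.  26.  48. 107. -23.  57.  30.]
after-turn shift mm [ 0.6 -3.4  2. ]
```

Call:
servo_tool(moves="0 -0.003 0.0015 0.01 0 0 1;0 0 0.001 0 0 0 1;0 0 0.0005 0 0 0 1")

```text
time_s: 16.02
tool_pos: [0.4955, -0.2946, 0.0372]
tool_rot: [179.9, -0.1, 73.5]
force: [-1.7, 1.1, 7.0]
grip_width: 0.0334
```

```bash
python3 g.py .4955 -.294 .0375 73.5
```

```text
t 16.02 pos [ 0.4955 -0.2946  0.0372] rot [ 1.7992e+02 -9.0000e-02  7.3510e+01] F [-1.7  1.1  7. ] w 0.0334
shift mm [ 0.6 -0.2 -0.3] turn fs [ 0.003 -0.003  0.   ] deg [ 0.1 -0.1  0. ] q [-11.  26.  47. 107. -23.  57.  30.]
after-turn shift mm [ 0.6 -0.2 -0.3]
```

Call:
servo_tool(moves="0 0 0 0 0 0 -0.2;0 0 0 0 0 0 -0.2;0 0 0 0 0 0 -0.2;0 0 -0.005 0 0 0 -0.2;0 0.002 -0.02 0 0 0 -0.2;0 0.002 -0.025 0 0 0 -0.2;0 0 -0.025 0 0 0 -0.2;0 0 -0.02 0 0 0 -0.2;0 0 0 0 0 0 -0.2")

```text
time_s: 16.77
tool_pos: [0.4986, -0.2964, 0.1364]
tool_rot: [-180.0, -0.0, 73.4]
force: [0.0, -1.1, 0.9]
grip_width: 0.0519
```

```bash
python3 - <<'E'
from hh import *
from cell import env
fs=[]
for i in range(3):
    c=env.read_camera("side");fs.append(c["img"].astype(float))
c["img"]=np.mean(fs,0);np.savez("side7.npz",**c)
crop(c,350,290,470,410,5,"pics/s7.png")
for P in((.586,-.2945,.059),(.4955,-.2935,.059)):
  u,v=proj(c,P)[0]
  for thr in(190,210,225): harm(c,u,v,P[2],thr)
E
python3 g.py .4955 -.294 .0375 73.5
```

```text
thr 190 cen [ 0.5861 -0.2945] rmean 0.0165 flat normal 44.8 h2..6 [0.019 0.007 0.007 0.004 0.043]
thr 210 cen [ 0.5862 -0.2944] rmean 0.0161 flat normal 44.6 h2..6 [0.012 0.006 0.006 0.004 0.042]
thr 225 cen [ 0.5863 -0.2944] rmean 0.0157 flat normal 44.5 h2..6 [0.007 0.004 0.007 0.006 0.042]
thr 190 cen [ 0.4953 -0.294 ] rmean 0.0162 flat normal 43.9 h2..6 [0.021 0.008 0.009 0.006 0.047]
thr 210 cen [ 0.4954 -0.2939] rmean 0.0158 flat normal 43.9 h2..6 [0.017 0.009 0.01  0.007 0.048]
thr 225 cen [ 0.4955 -0.2939] rmean 0.0155 flat normal 44.0 h2..6 [0.015 0.009 0.012 0.007 0.048]
t 16.92 pos [ 0.4964 -0.2945  0.132 ] rot [-1.796e+02 -7.000e-02  7.344e+01] F [0.1 0.5 0. ] w 0.0523
shift mm [ 0.1 -0.3 94.5] turn fs [-0.014 -0.002 -0.002] deg [-0.4 -0.1 -0.1] q [-15.  19.  51. 102. -16.  67.  25.]
after-turn shift mm [ 0.2 -1.  94.5][ WARN:0@2.164] global loadsave.cpp:1063 imwrite_ Unsupported depth image for selected encoder is fallbacked to CV_8U.
```

View pics/s7.png

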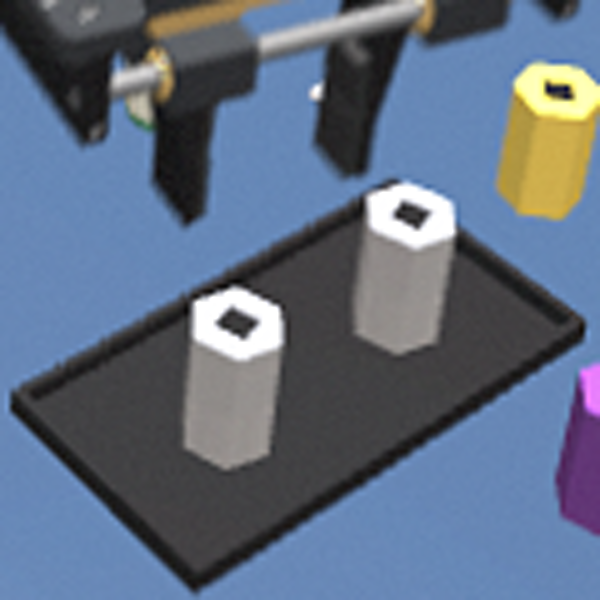

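I found a sign slip in my harmonic angle. The true flat normals are socket B ≈ 16.1°, socket A ≈ 15.5° and nut ≈ 42.3° mod 60; the last equals the module's own yaw, and the socket's front corner at (235,360) confirms it. Nothing was disturbed and the socket stands where it was. I'll regrip at yaw 46.

Call:
servo_tool(moves="0 0 0.01 0 0 0.22 -0.2;0 0 0.01 0 0 0.24 -0.2;0 0 0.01 0 0 0.24 -0.2;0 0 0.005 0 0 0.24 -0.2;0 0 0 0 0 0 -0.2")

```text
time_s: 17.33
tool_pos: [0.4926, -0.292, 0.0897]
tool_rot: [-179.1, 0.3, 45.3]
force: [-0.2, -0.5, 0.4]
grip_width: 0.0524
```

```bash
python3 g.py .4955 -.294 .037 46
```

```text
t 17.33 pos [ 0.4926 -0.292   0.0897] rot [-179.14    0.29   45.34] F [-0.2 -0.5  0.4] w 0.0524
shift mm [ 0.9  4.3 52.7] turn fs [-0.03   0.01  -0.023] deg [-0.9  0.3 -0.7] q [-18.  24.  56. 105. -22.  64.   1.]
after-turn shift mm [ 0.6  3.5 52.7]
```

Call:
servo_tool(moves="0 0.003 0.01 -0.03 0.01 -0.02 -0.2;0 0 0.015 0 0 0 -0.2;0 0 0.015 0 0 0 -0.2;0 0 0.01 0 0 0 -0.2;0 0 0 0 0 0 -0.2")

```text
time_s: 17.75
tool_pos: [0.4916, -0.2925, 0.0336]
tool_rot: [-179.7, 0.2, 46.8]
force: [-0.4, 0.5, -0.3]
grip_width: 0.0523
```

```bash
python3 g.py .4955 -.294 .037 46
```

```text
t 17.75 pos [ 0.4916 -0.2925  0.0336] rot [-179.65    0.24   46.84] F [-0.4  0.5 -0.3] w 0.0523
shift mm [ 1.6  3.9 -3.4] turn fs [-0.012  0.009  0.029] deg [-0.3  0.2  0.8] q [-15.  28.  52. 108. -26.  58.   5.]
after-turn shift mm [ 1.7  3.9 -3.4]
```

Call:
servo_tool(moves="0.0015 0.004 -0.003 -0.012 0.009 0.03 -0.2;0 0 0 0 0 0 -0.2;0 0 0 0 0 0 -0.2")

```text
time_s: 18.0
tool_pos: [0.4954, -0.2944, 0.0367]
tool_rot: [-180.0, 0.0, 46.0]
force: [0.2, -0.0, 1.4]
grip_width: 0.0522
```

```bash
python3 g.py .4955 -.294 .037 46
```

```text
t 18.0 pos [ 0.4954 -0.2944  0.0367] rot [-1.7995e+02  2.0000e-02  4.6050e+01] F [ 0.2 -0.   1.4] w 0.0522
shift mm [ 0.4 -0.2 -0.3] turn fs [-0.002  0.001  0.002] deg [-0.  0.  0.] q [-15.  28.  52. 107. -26.  58.   5.]
after-turn shift mm [ 0.4 -0.2 -0.3]
```

Call:
servo_tool(moves="0 0 0 0 0 0 1;0 0 0 0 0 0 1;0 0 0 0 0 0 1;0 0 0 0 0 0 1;0 0 0 0 0 0 1;0 0 0 0 0 0 1;0 0 -0.01 0 0 0 1;0 0 -0.02 0 0 0 1;0 0 -0.03 0 0 0 1;0 0 -0.03 0 0 0 1;0 0 -0.02 0 0 0 1;0 0 0 0 0 0 1", squeeze=40)

```text
time_s: 19.0
tool_pos: [0.4936, -0.2944, 0.1533]
tool_rot: [-179.8, 0.1, 46.0]
force: [0.0, -1.1, -1.1]
grip_width: 0.0294
```

```bash
python3 g.py .4893 .066 .15 72.3
```

```text
t 19.0 pos [ 0.4936 -0.2944  0.1533] rot [-1.7978e+02  1.1000e-01  4.6010e+01] F [ 0.  -1.1 -1.1] w 0.0294
shift mm [ 256.3 -253.4    3.8] turn fs [-0.008  0.002 -0.918] deg [ -0.2   0.1 -26.3] q [-21.  19.  58. 101. -17.  69.  -1.]
after-turn shift mm [ 342.  -113.7    3.3]
```

Call:
servo_tool(moves="0.01 -0.01 0 0 0 0 1;0.022 -0.022 0 0 0 0 1;0.022 -0.022 0 0 0 0 1;0.022 -0.022 0 0 0 0 1;0.022 -0.022 0 0 0 0 1;0.022 -0.022 0 0 0 0 1;0.022 -0.022 0 0 0 0 1;0.022 -0.022 0 0 0 0 1;0.022 -0.022 0 0 0 0 1;0.022 -0.022 0 0 0 0 1;0.022 -0.022 0 0 0 0 1;0.016 -0.016 0 0 0 0 1;0 0 0 0 0 -0.22 1;0 0 0 0 0 -0.24 1;0 0 0 0 0 -0.24 1;0 0 0 0 0 -0.22 1;0 0 0 0 0 0 1")

```text
time_s: 20.42
tool_pos: [0.4783, 0.0682, 0.1451]
tool_rot: [-179.3, 0.3, 73.0]
force: [0.4, -0.1, -2.0]
grip_width: 0.0298
```

```bash
python3 g.py .4893 .066 .12 72.3
```

```text
t 20.42 pos [0.4783 0.0682 0.1451] rot [-179.3     0.29   73.02] F [ 0.4 -0.1 -2. ] w 0.0298
shift mm [ 1.2 11.5 24.9] turn fs [-0.024  0.01   0.025] deg [-0.7  0.3  0.7] q [-58.   2.  48. 113.  -2.  66. -26.]
after-turn shift mm [ 1.2 11.2 25.1]
```

Call:
servo_tool(moves="0 0.005 0.01 -0.02 0.01 0.025 1;0.001 0.005 0.01 0 0 0 1;0 0.001 0.005 0 0 0 1;0 0 0 0 0 0 1")

```text
time_s: 20.75
tool_pos: [0.4878, 0.0652, 0.1179]
tool_rot: [-179.8, 0.0, 71.6]
force: [0.1, 0.1, -3.0]
grip_width: 0.0297
```

```bash
python3 g.py .4893 .066 .098 72.3
```

```text
t 20.75 pos [0.4878 0.0652 0.1179] rot [-1.7978e+02  2.0000e-02  7.1570e+01] F [ 0.1  0.1 -3. ] w 0.0297
shift mm [ 1.2  1.2 19.9] turn fs [-0.008  0.001 -0.026] deg [-0.2  0.  -0.7] q [-56.   5.  48. 114.  -5.  62. -25.]
after-turn shift mm [ 1.2  1.2 19.9]
```

Call:
servo_tool(moves="0.001 0.001 0.008 -0.008 0 -0.025 1;0 0 0.008 0 0 0 1;0 0 0.003 0 0 0 1;0 0 0 0 0 0 1")

```text
time_s: 21.08
tool_pos: [0.4884, 0.0656, 0.097]
tool_rot: [-180.0, 0.0, 72.1]
force: [0.0, -0.8, -1.3]
grip_width: 0.0297
```

```bash
python3 - <<'E'
from hh import *
c=snap("side","8");p=proj(c,[.489,.066,.08])[0].astype(int);crop(c,p[0]-40,p[1]-40,p[0]+40,p[1]+40,7,"pics/s8.png")
c=snap("top","8");p=proj(c,[.489,.066,.08])[0].astype(int);crop(c,p[0]-40,p[1]-40,p[0]+40,p[1]+40,7,"pics/t8.png")
E
python3 g.py .4893 .066 .098 72.3
```

```text
t 21.18 pos [0.4888 0.0657 0.0976] rot [1.7999e+02 1.0000e-02 7.2130e+01] F [ 0.4  0.7 -2.2] w 0.0296
shift mm [ 0.5  0.4 -0.4] turn fs [ 0.     0.    -0.006] deg [ 0.   0.  -0.2] q [-56.   7.  48. 116.  -6.  60. -23.]
after-turn shift mm [ 0.5  0.4 -0.4]
```

View pics/s8.png

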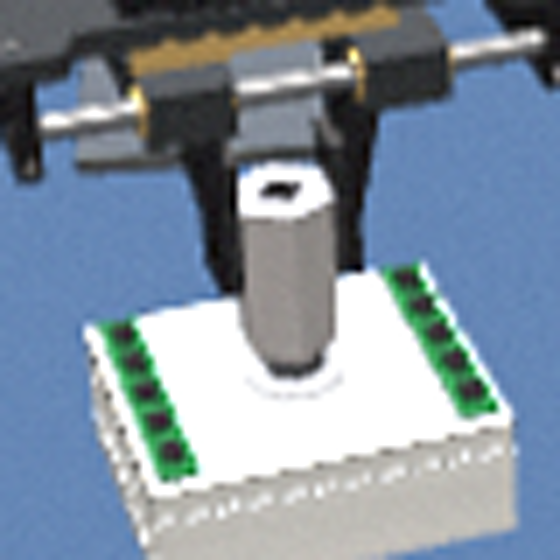

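View pics/t8.png

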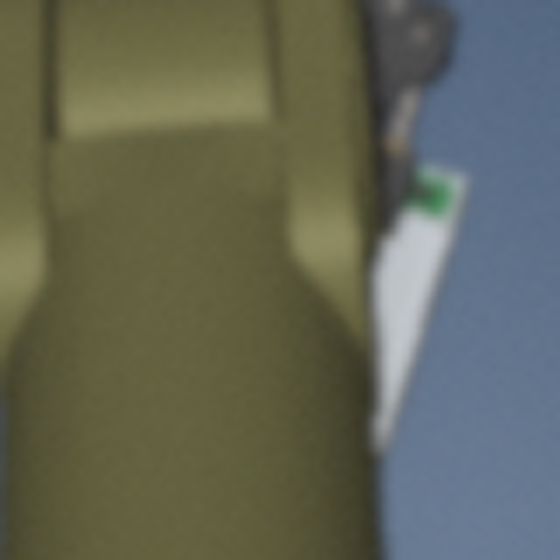

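Run:
```python
from hh import *
c=load("side","8");n=load("side","5")
p=proj(c,[.489,.066,.08])[0].astype(int);print(p)
g=c["img"].astype(float).mean(2);gn=n["img"].mean(2)
x0=268
def edges(row,thr):
    a=row<thr; 
    i=np.where(a)[0]; l,r=i[0],i[-1]
    L=l-1+(row[l-1]-thr)/(row[l-1]-row[l]); Rr=r+(thr-row[r])/(row[r+1]-row[r]); return round(L+x0,2),round(Rr+x0,2),round((L+Rr)/2+x0,2)
for v in range(252,266):
    try: print(v,edges(g[v,x0:298],190))
    except Exception as e: print(v,e)
print("nut")
for v in range(262,271):
    try: print(v,edges(gn[v,x0:298],170))
    except Exception as e: print(v,e)
# model: where nut/socket axis would project
for P in([.4888,.0657,.068],[.4888,.0657,.085],[.4894,.066,.054],[.4894,.066,.050]): print(P,proj(c,P)[0].round(2))
```

```text
[281 257]
252 index 30 is out of bounds for axis 0 with size 30
253 index 30 is out of bounds for axis 0 with size 30
254 index 30 is out of bounds for axis 0 with size 30
255 index 30 is out of bounds for axis 0 with size 30
256 index 30 is out of bounds for axis 0 with size 30
257 index 30 is out of bounds for axis 0 with size 30
258 index 30 is out of bounds for axis 0 with size 30
259 index 30 is out of bounds for axis 0 with size 30
260 (np.float64(267.9), np.float64(288.48), np.float64(278.19))
261 (np.float64(274.67), np.float64(288.47), np.float64(281.57))
262 (np.float64(274.79), np.float64(288.51), np.float64(281.65))
263 (np.float64(274.86), np.float64(288.49), np.float64(281.67))
264 (np.float64(275.44), np.float64(288.49), np.float64(281.97))
265 (np.float64(275.7), np.float64(288.26), np.float64(281.98))
nut
262 index 0 is out of bounds for axis 0 with size 0
263 index 0 is out of bounds for axis 0 with size 0
264 (np.float64(284.79), np.float64(285.21), np.float64(285.0))
265 (np.float64(278.51), np.float64(285.57), np.float64(282.04))
266 (np.float64(278.18), np.float64(286.56), np.float64(282.37))
267 (np.float64(277.92), np.float64(287.02), np.float64(282.47))
268 (np.float64(278.04), np.float64(287.08), np.float64(282.56))
269 (np.float64(278.5), np.float64(286.62), np.float64(282.56))
270 (np.float64(279.14), np.float64(285.38), np.float64(282.26))
[0.4888, 0.0657, 0.068] [282.04 262.15]
[0.4888, 0.0657, 0.085] [281.63 255.91]
[0.4894, 0.066, 0.054] [282.53 267.06]
[0.4894, 0.066, 0.05] [282.62 268.49]
```

The socket is about 0.8 mm left of the nut axis in the side view. I'll shift it slightly and lower gently.

Call:
servo_tool(moves="-0.0005 0.001 0.001 0 0 -0.006 1;0 0 0.002 0 0 0 1;0 0 0.002 0 0 0 1;0 0 0.002 0 0 0 1")

```text
time_s: 21.52
tool_pos: [0.491, 0.0664, 0.0922]
tool_rot: [179.9, -0.2, 72.3]
force: [-2.2, 2.7, 3.6]
grip_width: 0.0299
```

```bash
python3 g.py .490 .0655 .081 72.3
```

```text
t 21.52 pos [0.491  0.0664 0.0922] rot [179.91  -0.24  72.32] F [-2.2  2.7  3.6] w 0.0299
shift mm [-1.3 -0.7 11.2] turn fs [ 0.003 -0.008  0.001] deg [ 0.1 -0.2  0. ] q [-55.   8.  48. 116.  -7.  59. -22.]
after-turn shift mm [-1.2 -0.7 11.2]
```

Call:
servo_tool(moves="-0.001 -0.001 -0.001 0 -0.008 0 1;0 0 0.002 0 0 0 1;0 0 0.002 0 0 0 1;0 0 0.002 0 0 0 1")

```text
time_s: 21.85
tool_pos: [0.491, 0.0672, 0.0908]
tool_rot: [180.0, -0.2, 72.4]
force: [-8.3, -0.9, 25.8]
grip_width: 0.0295
```

```bash
python3 g.py .490 .0655 .081 72.3
```

```text
t 21.85 pos [0.491  0.0672 0.0908] rot [ 1.7996e+02 -1.7000e-01  7.2390e+01] F [-8.3 -0.9 25.8] w 0.0295
shift mm [-1.9 -0.4  9.8] turn fs [ 0.001 -0.006  0.003] deg [ 0.  -0.2  0.1] q [-55.   8.  48. 116.  -7.  59. -22.]
after-turn shift mm [-1.9 -0.4  9.8]
```

Call:
servo_tool(moves="-0.001 -0.002 -0.002 0 0 0 1;-0.001 -0.0005 0 0 0 0 1;0 0 0.002 0 0 0 1;0 0 0.0015 0 0 0 1;0 0 0.0015 0 0 0 1")

```text
time_s: 22.27
tool_pos: [0.4907, 0.067, 0.0908]
tool_rot: [179.7, -0.4, 72.4]
force: [-7.8, -0.8, 24.8]
grip_width: 0.0296
```

```bash
python3 g.py .490 .0655 .081 72.3
```

```text
t 22.27 pos [0.4907 0.067  0.0908] rot [179.75  -0.44  72.42] F [-7.8 -0.8 24.8] w 0.0296
shift mm [-1.8 -0.3  9.8] turn fs [ 0.009 -0.015  0.004] deg [ 0.3 -0.4  0.1] q [-56.   8.  48. 116.  -7.  58. -22.]
after-turn shift mm [-1.7 -0.2  9.8]
```

It stops 10 mm high and self-centres there. I'll twist a little both ways under light push, in case the flats are misaligned.

Call:
servo_tool(moves="0 0 0.0005 0 0 0.14 1;0 0 0.001 0 0 0.14 1;0 0 0.001 0 0 0.14 1;0 0 0.001 0 0 0 1")

```text
time_s: 22.6
tool_pos: [0.491, 0.0667, 0.0909]
tool_rot: [-180.0, -0.4, 60.1]
force: [-4.3, -0.5, 14.4]
grip_width: 0.0296
```

Call:
servo_tool(moves="0 0 0.0005 0 0 -0.2 1;0 0 0.001 0 0 -0.2 1;0 0 0.001 0 0 -0.2 1;0 0 0.001 0 0 -0.2 1;0 0 0.001 0 0 0 1")

```text
time_s: 23.02
tool_pos: [0.4907, 0.0669, 0.0908]
tool_rot: [-179.8, -0.5, 83.9]
force: [-4.0, 0.2, 13.4]
grip_width: 0.0299
```

```bash
python3 g.py .490 .0655 .081 72.3
```

```text
t 23.02 pos [0.4907 0.0669 0.0908] rot [-179.81   -0.53   83.91] F [-4.   0.2 13.4] w 0.0299
shift mm [-1.6 -0.5  9.8] turn fs [-0.008 -0.018  0.405] deg [-0.2 -0.5 11.6] q [-54.   8.  47. 116.  -8.  59. -10.]
after-turn shift mm [-1.6 -0.2  9.8]
```

The height is the same over 24° of twist, so this socket is the small one. I'll return it to its place in the tray.

Call:
servo_tool(moves="0 0 -0.005 0 0 0 1;0 0 -0.015 0 0 0 1;0 0 -0.025 0 0 0 1;0 0 -0.02 0 0 0.2 1;0 0 0 0 0 0.24 1;0 0 0 0 0 0.24 1;0 0 0 0 0 0.24 1;0 0 0 0 0 0.24 1;0 0 0 0 0 0.16 1;0 0 0 0 0 0 1")

```text
time_s: 23.85
tool_pos: [0.4837, 0.0593, 0.1517]
tool_rot: [-179.5, 0.9, 44.2]
force: [0.4, -0.1, -1.2]
grip_width: 0.0298
```

```bash
python3 g.py .4955 -.294 .15 46
```

```text
t 23.85 pos [0.4837 0.0593 0.1517] rot [-179.46    0.91   44.22] F [ 0.4 -0.1 -1.2] w 0.0298
shift mm [-237.9  261.5    3. ] turn fs [-0.02   0.032 -0.062] deg [-0.6  0.9 -1.8] q [-57.   2.  49. 112.  -2.  67. -54.]
after-turn shift mm [-246.   253.9    1.7]
```

Call:
servo_tool(moves="-0.01 0.01 0 -0.01 0.015 -0.03 1;-0.022 0.023 0 -0.01 0.015 -0.03 1;-0.022 0.023 0 0 0 0 1;-0.022 0.023 0 0 0 0 1;-0.022 0.023 0 0 0 0 1;-0.022 0.023 0 0 0 0 1;-0.022 0.023 0 0 0 0 1;-0.022 0.023 0 0 0 0 1;-0.022 0.023 0 0 0 0 1;-0.022 0.023 0 0 0 0 1;-0.022 0.023 0 0 0 0 1;-0.01 0.01 0 0 0 0 1;0 0 0 0 0 0 1")

```text
time_s: 24.93
tool_pos: [0.494, -0.3008, 0.1441]
tool_rot: [-179.5, 1.0, 48.6]
force: [-0.8, -0.5, -2.4]
grip_width: 0.0294
```

```bash
python3 g.py .4955 -.294 .08 46
```

```text
t 24.93 pos [ 0.494  -0.3008  0.1441] rot [-179.47    0.98   48.62] F [-0.8 -0.5 -2.4] w 0.0294
shift mm [ 7.2 -2.7 64. ] turn fs [-0.018  0.035  0.091] deg [-0.5  1.   2.6] q [-20.  21.  59. 101. -19.  69.   3.]
after-turn shift mm [ 5.9 -3.6 64.1]
```

Call:
servo_tool(moves="0.004 -0.002 0.015 -0.018 0.035 0.09 1;0.003 -0.001 0.025 0 0 0 1;0 0 0.02 0 0 0 1;0 0 0.01 0 0 0 1;0 0 0 0 0 0 1")

```text
time_s: 25.35
tool_pos: [0.4939, -0.2927, 0.0698]
tool_rot: [-179.8, 0.1, 46.3]
force: [-1.3, 1.2, -2.5]
grip_width: 0.0297
```

```bash
python3 g.py .4955 -.294 .0375 46
```

```text
t 25.35 pos [ 0.4939 -0.2927  0.0698] rot [-1.7978e+02  1.2000e-01  4.6280e+01] F [-1.3  1.2 -2.5] w 0.0297
shift mm [ 0.3  2.2 32.3] turn fs [-0.008  0.004  0.01 ] deg [-0.2  0.1  0.3] q [-18.  26.  56. 106. -24.  61.   4.]
after-turn shift mm [ 0.2  2.1 32.3]
```

Call:
servo_tool(moves="0 0.002 0.01 -0.008 0.004 0.01 1;0 0.001 0.01 0 0 0 1;0 0 0.007 0 0 0 1;0 0 0.001 0 0 0 1;0 0 0 0 0 0 1")

```text
time_s: 25.77
tool_pos: [0.4977, -0.2932, 0.0406]
tool_rot: [179.9, -0.1, 46.3]
force: [0.2, 1.3, -2.3]
grip_width: 0.0299
```

```bash
python3 g.py .4955 -.294 .0375 46
```

```text
t 25.77 pos [ 0.4977 -0.2932  0.0406] rot [ 1.7994e+02 -7.0000e-02  4.6280e+01] F [ 0.2  1.3 -2.3] w 0.0299
shift mm [-2.2 -1.   3.1] turn fs [ 0.002 -0.002  0.01 ] deg [ 0.1 -0.1  0.3] q [-16.  28.  54. 107. -27.  59.   6.]
after-turn shift mm [-2.2 -1.   3.1]
```

Call:
servo_tool(moves="-0.002 -0.001 0.002 0 0 0.01 1;0 0 0.001 0 0 0 1;0 0 0.001 0 0 0 1;0 0 0.0005 0 0 0 1")

```text
time_s: 26.1
tool_pos: [0.4971, -0.2942, 0.0395]
tool_rot: [179.9, -0.3, 46.0]
force: [-0.2, -0.2, -1.7]
grip_width: 0.0297
```

```bash
python3 g.py .4955 -.294 .0375 46
```

```text
t 26.1 pos [ 0.4971 -0.2942  0.0395] rot [179.86  -0.28  45.98] F [-0.2 -0.2 -1.7] w 0.0297
shift mm [-1.  -1.3  1.9] turn fs [ 0.005 -0.01  -0.001] deg [ 0.1 -0.3 -0. ] q [-16.  28.  54. 107. -27.  58.   6.]
after-turn shift mm [-1.  -1.3  2. ]
```

Call:
servo_tool(moves="0 0 0.0015 0 -0.01 0 1;0 0 0.001 0 0 0 1;0 0 0.001 0 0 0 1")

```text
time_s: 26.35
tool_pos: [0.4973, -0.2946, 0.0393]
tool_rot: [179.9, -0.1, 45.9]
force: [-2.4, 2.2, 6.8]
grip_width: 0.0296
```

```bash
python3 g.py .4955 -.294 .0375 46
```

```text
t 26.35 pos [ 0.4973 -0.2946  0.0393] rot [ 1.7991e+02 -1.4000e-01  4.5930e+01] F [-2.4  2.2  6.8] w 0.0296
shift mm [-0.8 -1.7  1.8] turn fs [ 0.003 -0.005 -0.003] deg [ 0.1 -0.1 -0.1] q [-16.  28.  54. 107. -27.  58.   5.]
after-turn shift mm [-0.8 -1.7  1.8]
```

Call:
servo_tool(moves="0 0 0 0 0 0 -0.2;0 0 0 0 0 0 -0.2;0 0 0 0 0 0 -0.2;0 0 0 0 0 0 -0.2;0 0 -0.005 0 0 0 -0.2;0 0.001 -0.02 0 0 0 -0.2;0 0.001 -0.025 0 0 0 -0.2;0 0 -0.025 0 0 0 -0.2;0 0 -0.02 0 0 0 -0.2;0 0 0 0 0 0 -0.2")

```text
time_s: 27.18
tool_pos: [0.4983, -0.2976, 0.1387]
tool_rot: [179.8, 0.0, 45.8]
force: [0.2, -1.5, -0.3]
grip_width: 0.0525
```

```bash
python3 - <<'E'
from hh import *
c=snap("side","9");crop(c,350,290,470,410,5,"pics/s9.png")
for P in((.586,-.2945,.059),(.4965,-.294,.059)):
  u,v=proj(c,P)[0]
  for thr in(200,220): harm(c,u,v,P[2],thr)
E
python3 g.py .586 -.295 .13 45.5
```

```text
thr 200 cen [ 0.5862 -0.2947] rmean 0.0162 flat normal 45.4 h2..6 [0.03  0.011 0.014 0.013 0.034]
thr 220 cen [ 0.5863 -0.2946] rmean 0.0158 flat normal 45.4 h2..6 [0.023 0.01  0.013 0.015 0.034]
thr 200 cen [ 0.4964 -0.2938] rmean 0.0162 flat normal 44.2 h2..6 [0.022 0.004 0.003 0.004 0.048]
thr 220 cen [ 0.4965 -0.2937] rmean 0.0159 flat normal 44.2 h2..6 [0.016 0.006 0.003 0.003 0.048]
t 27.23 pos [ 0.4977 -0.297   0.1372] rot [1.7987e+02 6.0000e-02 4.5810e+01] F [ 0.4  0.1 -0.8] w 0.0523
shift mm [63.  61.9  7.3] turn fs [0.004 0.002 0.011] deg [0.1 0.1 0.3] q [-21.  22.  60. 102. -20.  68.   1.]
after-turn shift mm [63.3 61.6  7.2]
```

View pics/s9.png

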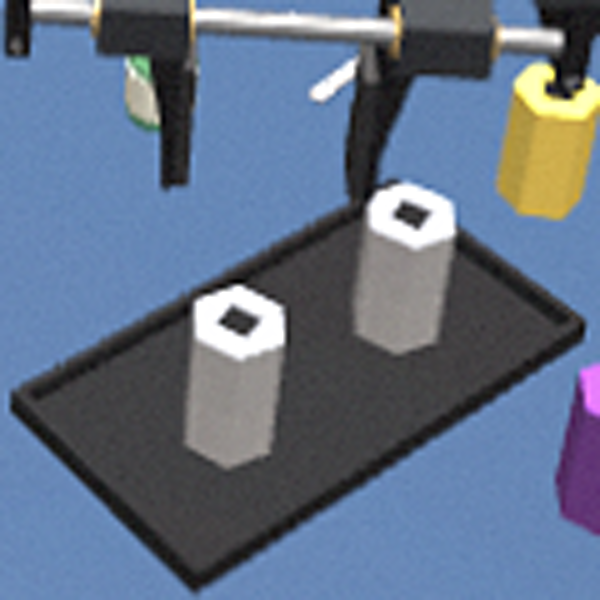

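The small socket stands upright in the tray at (235,320) in the crop, and the other is untouched at (410,213). Next I'll pick up socket A.

Call:
servo_tool(moves="0.01 0.01 0 0 0 0.01 -0.2;0.018 0.018 0.002 0 0 0 -0.2;0.018 0.018 0.002 0 0 0 -0.2;0.012 0.012 0 0 0 0 -0.2;0.003 0.002 0 0 0 0 -0.2;0 0 0 0 0 0 -0.2")

```text
time_s: 27.73
tool_pos: [0.5835, -0.2938, 0.1277]
tool_rot: [-179.7, 0.0, 45.4]
force: [-1.0, -0.4, 0.3]
grip_width: 0.0524
```

```bash
python3 g.py .586 -.295 .08 45.4
```

```text
t 27.73 pos [ 0.5835 -0.2938  0.1277] rot [-1.7972e+02  2.0000e-02  4.5420e+01] F [-1.  -0.4  0.3] w 0.0524
shift mm [ 0.9  2.8 47.7] turn fs [-0.01   0.001  0.001] deg [-0.3  0.   0. ] q [-15.  32.  54.  91. -27.  71.  -1.]
after-turn shift mm [ 0.9  2.6 47.7]
```

Call:
servo_tool(moves="0.001 0.002 0.015 -0.01 0 0 -0.2;0 0.001 0.025 0 0 0 -0.2;0 0 0.025 0 0 0 -0.2;0 0 0.015 0 0 0 -0.2;0 0 0.005 0 0 0 -0.2;0 0 0 0 0 0 -0.2")

```text
time_s: 28.23
tool_pos: [0.579, -0.2963, 0.0374]
tool_rot: [-179.7, 0.2, 45.2]
force: [-0.0, 0.7, 0.3]
grip_width: 0.052
```

```bash
python3 g.py .586 -.295 .036 45.4
```

```text
t 28.23 pos [ 0.579  -0.2963  0.0374] rot [-179.73    0.23   45.18] F [-0.   0.7  0.3] w 0.052
shift mm [5.8 4.1 1.3] turn fs [-0.009  0.008 -0.008] deg [-0.3  0.2 -0.2] q [-13.  37.  51.  96. -31.  63.   2.]
after-turn shift mm [5.8 4.1 1.4]
```

Call:
servo_tool(moves="0.006 0.004 0.001 -0.009 0.008 -0.008 -0.2;0 0 0 0 0 0 -0.2;0 0 0 0 0 0 -0.2")

```text
time_s: 28.48
tool_pos: [0.5857, -0.2956, 0.038]
tool_rot: [179.9, -0.0, 45.3]
force: [0.3, 0.1, 0.2]
grip_width: 0.0525
```

```bash
python3 g.py .586 -.295 .036 45.4
```

```text
t 28.48 pos [ 0.5857 -0.2956  0.038 ] rot [ 1.7994e+02 -3.0000e-02  4.5330e+01] F [0.3 0.1 0.2] w 0.0525
shift mm [ 0.7 -0.2  2. ] turn fs [ 0.002 -0.001 -0.002] deg [ 0.1 -0.  -0.1] q [-13.  37.  51.  95. -31.  63.   2.]
after-turn shift mm [ 0.7 -0.2  2. ]
```

Call:
servo_tool(moves="0.0005 0 0.002 0 0 0 1;0 0 0 0 0 0 1;0 0 0 0 0 0 1;0 0 0 0 0 0 1;0 0 0 0 0 0 1;0 0 0 0 0 0 1;0 0 0 0 0 0 1", squeeze=55)

```text
time_s: 29.07
tool_pos: [0.5882, -0.2959, 0.0391]
tool_rot: [179.7, -0.2, 45.4]
force: [1.0, 0.3, -0.0]
grip_width: 0.0296
```

Call:
servo_tool(moves="0 0 -0.01 0 0 0 1;0 0 -0.02 0 0 0 1;0 0 -0.03 0 0 0 1;0 0 -0.035 0 0 0 1;0 0 -0.02 0 0 0 1;0 0 0 0 0 0 1")

```text
time_s: 29.57
tool_pos: [0.5845, -0.2948, 0.1575]
tool_rot: [-179.9, 0.1, 45.3]
force: [0.6, -1.1, -1.5]
grip_width: 0.0294
```

```bash
python3 g.py .4905 .0668 .15 71.7
```

```text
t 29.57 pos [ 0.5845 -0.2948  0.1575] rot [-1.799e+02  7.000e-02  4.529e+01] F [ 0.6 -1.1 -1.5] w 0.0294
shift mm [ 190.9 -321.1    7.9] turn fs [-0.004  0.002 -0.922] deg [ -0.1   0.  -26.4] q [-16.  30.  56.  89. -26.  74.  -2.]
after-turn shift mm [ 313.8 -202.7    7.5]
```

Call:
servo_tool(moves="0.008 -0.013 0 0 0 0 1;0.016 -0.027 0 0 0 0 1;0.016 -0.027 0 0 0 0 1;0.016 -0.027 0 0 0 0 1;0.016 -0.027 0 0 0 0 1;0.016 -0.027 0 0 0 0 1;0.016 -0.027 0 0 0 0 1;0.016 -0.027 0 0 0 0 1;0.016 -0.027 0 0 0 0 1;0.016 -0.027 0 0 0 0 1;0.016 -0.027 0 0 0 0 1;0.016 -0.027 0 0 0 0 1;0.008 -0.013 0 0 0 0 1;0 0 0 0 0 -0.22 1;0 0 0 0 0 -0.24 1;0 0 0 0 0 -0.24 1;0 0 0 0 0 -0.22 1;0 0 0 0 0 0 1")

```text
time_s: 31.07
tool_pos: [0.4732, 0.0848, 0.1436]
tool_rot: [-179.1, 0.5, 72.5]
force: [0.2, 0.7, -2.1]
grip_width: 0.0294
```

```bash
python3 g.py .4905 .0668 .12 71.7
```

```text
t 31.07 pos [0.4732 0.0848 0.1436] rot [-179.06    0.47   72.54] F [ 0.2  0.7 -2.1] w 0.0294
shift mm [-11.8  22.3  23.4] turn fs [-0.033  0.017  0.029] deg [-0.9  0.5  0.8] q [-68.   2.  56. 114.  -2.  66. -28.]
after-turn shift mm [-11.7  22.1  23.6]
```

Call:
servo_tool(moves="-0.004 0.008 0 -0.03 0.015 0.03 1;-0.006 0.011 0.01 0 0 0 1;-0.002 0.004 0.01 0 0 0 1;0 0 0.004 0 0 0 1;0 0 0 0 0 0 1")

```text
time_s: 31.48
tool_pos: [0.4919, 0.0632, 0.1175]
tool_rot: [179.9, -0.0, 70.6]
force: [-0.7, 0.6, -1.9]
grip_width: 0.0295
```

```bash
python3 g.py .4905 .0665 .102 71.7
```

```text
t 31.48 pos [0.4919 0.0632 0.1175] rot [ 1.7992e+02 -2.0000e-02  7.0600e+01] F [-0.7  0.6 -1.9] w 0.0295
shift mm [ 2.7 -2.5 15.5] turn fs [ 0.003 -0.001 -0.039] deg [ 0.1 -0.  -1.1] q [-64.   7.  58. 114.  -6.  62. -23.]
after-turn shift mm [ 2.7 -2.4 15.5]
```

Call:
servo_tool(moves="0.002 -0.002 0.006 0 0 -0.03 1;0.001 -0.001 0.006 0 0 -0.01 1;0 0 0.002 0 0 0 1;0 0 0 0 0 0 1")

```text
time_s: 31.82
tool_pos: [0.4897, 0.0673, 0.1025]
tool_rot: [179.9, -0.1, 71.6]
force: [-0.2, -0.2, -1.1]
grip_width: 0.0297
```

```bash
python3 - <<'E'
from hh import *
c=snap("side","10")
g=c["img"].astype(float).mean(2);x0=268
def edges(row,thr):
    i=np.where(row<thr)[0]; l,r=i[0],i[-1]
    return round(l-1+(row[l-1]-thr)/(row[l-1]-row[l])+x0,2),round(r+(thr-row[r])/(row[r+1]-row[r])+x0,2)
for v in range(258,269):
    try: e=edges(g[v,x0:298],190);print(v,e,sum(e)/2)
    except Exception as e: print(v)
from cell import env
o=env.get_obs()["tool_pos"];print(proj(c,o-[0,0,.032])[0])
E
python3 g.py .4905 .0665 .102 71.7
```

```text
258
259
260 (np.float64(267.79), np.float64(288.49)) 278.14
261 (np.float64(274.9), np.float64(288.5)) 281.7
262 (np.float64(275.43), np.float64(288.5)) 281.96500000000003
263 (np.float64(275.77), np.float64(287.14)) 281.455
264 (np.float64(276.67), np.float64(286.12)) 281.395
265 (np.float64(277.8), np.float64(285.66)) 281.73
266 (np.float64(278.16), np.float64(286.65)) 282.405
267 (np.float64(277.8), np.float64(287.13)) 282.46500000000003
268 (np.float64(277.99), np.float64(287.17)) 282.58000000000004
[281.91560507 260.7729993 ]
t 31.87 pos [0.4897 0.0673 0.1026] rot [ 1.7992e+02 -6.0000e-02  7.1630e+01] F [ 0.4 -0.2 -2.3] w 0.0294
shift mm [-0.5  1.1  0.6] turn fs [ 0.003 -0.002 -0.002] deg [ 0.1 -0.1 -0.1] q [-64.   8.  57. 115.  -8.  60. -22.]
after-turn shift mm [-0.5  1.1  0.6]
```

Now I'll shift onto the axis and lower gently.

Call:
servo_tool(moves="-0.0005 0.001 0.002 0 0 0 1;0 0 0.003 0 0 0 1;0 0 0.003 0 0 0 1;0 0 0.003 0 0 0 1")

```text
time_s: 32.2
tool_pos: [0.4916, 0.0674, 0.092]
tool_rot: [179.8, -0.2, 71.7]
force: [-0.7, 0.2, -1.6]
grip_width: 0.0293
```

```bash
python3 g.py .4905 .0665 .083 71.7
```

```text
t 32.2 pos [0.4916 0.0674 0.092 ] rot [179.81  -0.21  71.68] F [-0.7  0.2 -1.6] w 0.0293
shift mm [-1.3 -0.8  9. ] turn fs [ 0.006 -0.007 -0.001] deg [ 0.2 -0.2 -0. ] q [-63.   9.  57. 116.  -9.  59. -20.]
after-turn shift mm [-1.2 -0.7  9. ]
```

Call:
servo_tool(moves="-0.001 -0.001 0.002 0.006 -0.007 0 1;0 0 0.002 0 0 0 1;0 0 0.003 0 0 0 1;0 0 0.002 0 0 0 1")

```text
time_s: 32.53
tool_pos: [0.4903, 0.0667, 0.0829]
tool_rot: [-179.9, 0.0, 71.7]
force: [-9.5, -2.1, 28.5]
grip_width: 0.0293
```

```bash
python3 g.py .4905 .0665 .083 71.7
```

```text
t 32.53 pos [0.4903 0.0667 0.0829] rot [-1.7992e+02  3.0000e-02  7.1680e+01] F [-9.5 -2.1 28.5] w 0.0293
shift mm [-0.2  0.3 -0.1] turn fs [-0.003  0.001 -0.001] deg [-0.1  0.  -0. ] q [-63.  11.  57. 116. -10.  58. -19.]
after-turn shift mm [-0.2  0.3 -0.1]
```

It seats at the predicted height (0.083) with a firm stop. I'll ease the push and check visually.

Call:
servo_tool(moves="0 0 0 0 0 0 1;0 0 0 0 0 0 1;0 0 0.0005 0 0 0 1;0 0 0.0005 0 0 0 1")

```text
time_s: 32.87
tool_pos: [0.4909, 0.0666, 0.083]
tool_rot: [-179.9, -0.0, 71.7]
force: [-3.9, -1.1, 9.9]
grip_width: 0.0296
```

```bash
python3 - <<'E'
from hh import *
c=snap("side","11");crop(c,200,140,340,320,3.3,"pics/s11.png");cv2.imwrite("pics/s11f.png",c["img"][:,:,::-1])
p=proj(c,[.489,.066,.08])[0].astype(int);crop(c,p[0]-35,p[1]-40,p[0]+35,p[1]+30,8,"pics/s11z.png")
o=np.array([.4903,.0667])
print("rim if seated",proj(c,[[*o,.048],[*o,.103]]).round(1))
P=cloud(c);m=(c["range_z"]>0)&(np.hypot(P[...,0]-.49,P[...,1]-.0667)<.016)&(P[...,2]>.095)&(P[...,2]<.112)&(c["img"].min(2)>200);print(m.sum(),P[m].mean(0),np.median(P[m][:,2]))
E
python3 g.py .4905 .0665 .083 71.7
```

```text
rim if seated [[282.8 268.9]
 [281.5 248.8]]
61 [0.49013847 0.06562317 0.10291213] 0.10280482454209239
t 32.92 pos [0.4909 0.0667 0.0831] rot [-179.88   -0.     71.66] F [-3.6 -0.7  5.4] w 0.0295
shift mm [-0.3 -0.3  0.1] turn fs [-0.004 -0.    -0.001] deg [-0.1 -0.  -0. ] q [-63.  11.  56. 116. -11.  58. -19.]
after-turn shift mm [-0.3 -0.3  0.1]
```

View pics/s11z.png

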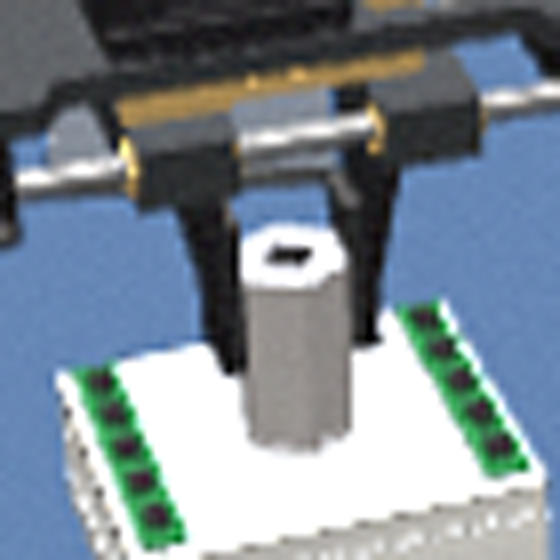

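View pics/s11f.png

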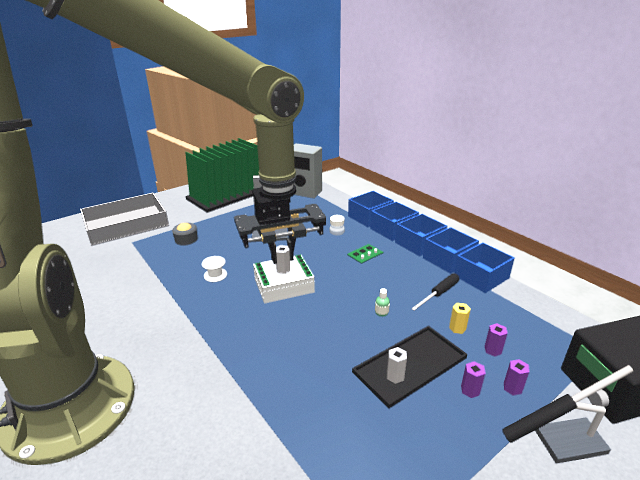

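The socket sits flush on the washer at (300,440) in the crop, with its top at 0.103, and the small socket is upright in the tray. I'll do a last check of the hanging cover in the top view.

```bash
python3 - <<'E'
from hh import *
c=snap("top","12");cv2.imwrite("pics/t12.png",c["img"][:,:,::-1])
P=cloud(c);m=(c["range_z"]>0)&(np.hypot(P[...,0]-.575,P[...,1]-.268)<.035)&(P[...,2]>.185)&(P[...,2]<.205);print(m.sum(),P[m].mean(0) if m.any() else "")
E
python3 g.py .4905 .0665 .083 71.7
```

```text
156 [0.57544758 0.26550732 0.19329489]
t 32.97 pos [0.4909 0.0667 0.0831] rot [-179.88   -0.     71.66] F [-3.3 -0.4  7. ] w 0.0298
shift mm [-0.3 -0.3  0.1] turn fs [-0.004 -0.    -0.001] deg [-0.1 -0.  -0. ] q [-63.  11.  56. 116. -11.  58. -19.]
after-turn shift mm [-0.3 -0.3  0.1]
```

View pics/t12.png

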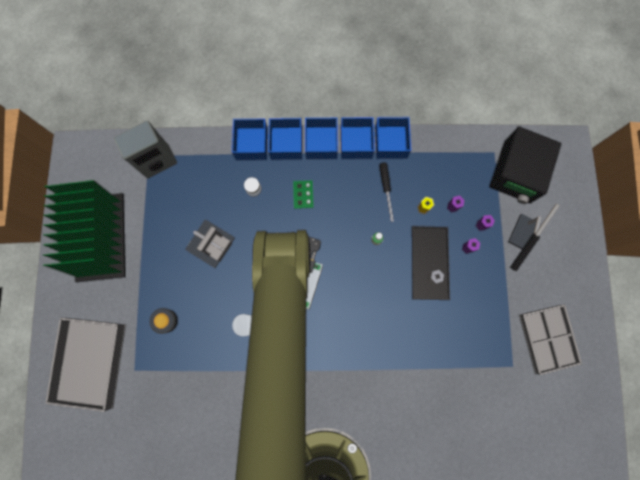

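The cover hangs at (212,243), bar top at 0.193 (0.194 expected). The small socket is at (437,277) in the tray and the bystanders are unmoved. I'll hand it in.

```bash
python3 -c "
from cell import env
print(env.sign_off())"
```

```text
the job is handed in; nothing more can be done
None
```

The job is done and handed in at about 33 s. The cover hangs by its handle on the hook, the small socket stands upright in the tray, and the fitting socket is still gripped, seated and upright on the nut.

- **Cover:** its bar top reads z = 0.193 (0.194 expected).
- **Small socket (the nearer one):** it stopped 10 mm high on the nut, and at the same height over 24° of twist. It now stands upright in the tray, about 1 mm from where it started.
- **Fitting socket (the farther one):** it went right down. The tool stopped at z = 0.083 and the socket top reads 0.103, both as predicted. Tilt is about 0.1° and the last push was about 7 N. The nut and washer are hidden under it, so the seating rests on those heights and the side view.
- **Bystanders and look-alikes:** they look unmoved in the last pictures. The reel and board positions were judged by eye only.

**What went wrong on the way:** my first grip on the near socket was off its flats, because of a sign error in my angle measurement. The grip width read 32.8 mm instead of 30, so I set it back, corrected the angle and regripped. That socket also slipped about 2 mm in the grip during its trial, so I gripped the second one harder.

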